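# Stand up the fallen piston and hold it over its bore

## Task

The middle piston in the black lane tray has fallen over: stand it on its open end (crown up) in its gap between the two standing pistons and let go of it there. Then pick it up again, lift it clear over the tins and the tops of the studs, and bring it down between the four studs until it hovers upright and centred over the bore of the finned barrel, about 1 cm above the deck, its gudgeon pin in line with the barrel's long direction (through the bore and the chain slot), without ever touching the barrel. Finish while still holding it there, without lowering it in or letting go, and leave the other pistons, the tins and the rest of the bench as they are.

Things in the scene. Friction and masses are not known exactly. Their poses are not given: they have to be found in the camera images.
- piston_center (a point): Centre of the fallen piston, the only one lying down: plain aluminium cylinder, 50 mm across, 50 mm tall, 120 to 240 g; ring grooves near the crown, pin ends on two opposite sides. The point is on its axis, 25 mm from both ends. z points out of the crown (level at the start, roughly towards the robot), y runs along the gudgeon pin (level at the start). Two small flats keep it from rolling.
- piston: The same fallen piston, 50 mm across, 50 mm tall; this origin is the centre of its flat open end (underside), axes as for its centre point.
- lane_gap (a point): Middle of the gap in the lane, on its floor, 4 mm above the work surface. The lane is a fixed shallow black tray, inside 100 mm wide (along x of this point) and 300 mm long (along y), with rails 6 mm thick that reach 12 mm above the work surface. A like piston stands about 120 mm to either side along y.
- piston_l: Bystander: like piston standing in the lane on the gap's +y side, 50 mm across, 50 mm tall; origin at the centre of its underside, z up.
- piston_r: Bystander: like piston standing in the lane on the gap's -y side; origin at the centre of its underside, z up.
- bore (a point): Centre of the bore's mouth, on the deck (flat top) of the fixed finned barrel, 90 mm above the work surface; z up. The bore is 53 mm across and open. Four steel studs, 8 mm thick, rising 45 mm above the deck, stand at x = +-36 mm, y = +-36 mm from this point. y is the barrel's long direction, from the bore towards the chain slot.
- barrel: The same fixed aluminium barrel with studs and foot plate; origin below the bore's centre, on the work surface, axes as at the bore's mouth. Deck: 90 mm in x, -44 to +66 mm in y, with a chain slot 46 x 16 mm centred at y = +45 mm; the fins stick out 12 mm more; foot plate 150 x 170 mm, 10 mm thick.
- tin_a: Bystander: round steel tin, 60 mm across, 125 mm tall, about half-way between lane and barrel, the nearer one to the robot; origin at the centre of its underside.
- tin_b: Bystander: round steel tin, 60 mm across, 140 mm tall, the farther one; origin at the centre of its underside.
- spanner: Bystander: steel spanner lying flat on the far side, beyond the screwdriver; origin at its underside.
- driver: Bystander: screwdriver lying on the far side of the tins; origin at its underside.
- bearing: Bystander: steel bearing ring, 52 mm across, 15 mm high, lying flat on the far right; origin at the centre of its underside.
- grease: Bystander: grey jar with a black lid, 56 mm across, 70 mm tall, on the far left; origin at the centre of its underside.
There are look-alikes about, which are no part of the job. Leave any green or yellow look-alike of the piston alone.

How it is judged (in metres and radians):
On the way, in this order (a step that is already met when the one before it is completed fails the run):
1. the fallen piston stands upright, crown up, on the lane's floor in the gap between its neighbours, let go and at rest (angle between piston_center's own z axis and vertical below 0.08 rad and z of piston_center in the frame of lane_gap between 0.021 and 0.03 m and x of piston_center in the frame of lane_gap between -0.035 and 0.035 m and y of piston_center in the frame of lane_gap between -0.065 and 0.065 m and contact force between piston and the fingers below 0.2 N and linear speed of piston below 0.02 m/s), for 0.3 s.
2. the piston is lifted clear, its lower end above the tops of the studs (height (world z) of piston_center above 0.165 m and contact force between piston and the fingers above 0.5 N), for 0.05 s.
At the end, for the whole second after the job is handed in: The piston is held in the fingers, still (under 20 mm/s), crown up within 0.1 rad of vertical, centred within 7 mm of the bore, its underside 2 to 21 mm above the deck, its gudgeon pin within 0.17 rad (either way round) of the barrel's long direction, and it does not touch the barrel (horizontal distance between piston_center and bore below 0.007 m and z of piston_center in the frame of bore between 0.027 and 0.046 m and angle between piston_center's own z axis and vertical below 0.1 rad and angle between the y axis of piston_center and the y axis of bore, either way round below 0.17 rad and contact force between piston and the fingers above 0.5 N and contact force between piston and barrel below 0.05 N and linear speed of piston below 0.02 m/s); the arm keeps its last pose, push and grip.
It fails at once if the piston touches the barrel or its studs (contact force between piston and barrel above 0.5 N).
It fails at once if the arm pushes against the barrel or its studs (contact force between the arm and barrel above 5 N).
It fails at once if a neighbouring piston is pushed more than 12 mm or tipped ((distance of piston_l from where it was at the start of the episode above 0.012 m or angle between piston_l's own z axis and vertical above 0.15 rad) or (distance of piston_r from where it was at the start of the episode above 0.012 m or angle between piston_r's own z axis and vertical above 0.15 rad)).
It fails at once if a tin is pushed more than 12 mm or tipped ((distance of tin_a from where it was at the start of the episode above 0.012 m or angle between tin_a's own z axis and vertical above 0.15 rad) or (distance of tin_b from where it was at the start of the episode above 0.012 m or angle between tin_b's own z axis and vertical above 0.15 rad)).
It fails at once if something else on the bench is pushed more than 20 mm (distance of spanner from where it was at the start of the episode above 0.02 m or distance of driver from where it was at the start of the episode above 0.02 m or distance of bearing from where it was at the start of the episode above 0.02 m or distance of grease from where it was at the start of the episode above 0.02 m).
It also fails if it takes over 64 s, if anything falls off the work surface, if the arm or the gripper's body presses on something with over 40 N, if the wrist force passes 120 N, or if a joint passes its speed limit or range.

## Robot

A 6-joint arm with a two-finger parallel gripper is mounted at the origin on the work surface. World frame = base frame: x ahead of the robot, y to its left, z up, the work surface at z = 0. Lengths are in mm, angles in rad, forces in N, time in s.
With the tool pointing down it reaches from about 350 to 975 mm from the base axis. Payload 7.1 kg.
Tool frame: the origin (TCP) lies at the very end of the fingers, on their centre line; the grasp point (between the pads) lies 19 mm behind it; y points along the fingers, x is the direction in which the jaws open and shut, and the axes are right-handed (so a half turn about y gives the same grasp; the last joint's range is limited). The gripper opens to 88 mm and grips with 3 to 60 N. Pads are 20 mm wide; open, the fingers measure 115 mm over their backs; the gripper's body (75 mm by 178 mm) begins 61 mm behind the grasp point.
Start: joints at [-1.307, 0.423, 1.63, -0, 1.089, -0.019], TCP at [174.422, -600.151, 222.675] pointing down, gripper open.
Joint ranges: [-3, 3], [-0.9, 2.11], [0.09, 2.58], [-1.31, 4.45], [0.11, 2.69], [-2.54, 2.54]. Speed limits (rad/s): [2.39, 2.39, 3.01, 3.14, 3.14, 3.14].

## Interface

Orientations are given as a rotation vector (axis times angle).
In Python, from workcell import ctrl gives the robot as it stands. The module is installed in compiled form; this text tells all that it offers.
- The arm moves only by the tool jog_arm, never from a script. Its argument "steps" is a list of rows, each an object with "turn": the turn, a rotation vector about the world's x, y, z scaled (see below), a list of three; "dp": the shift along the world's x, y, z scaled (see below), a list of three; "claw": the opening, from 0 (shut) to 1 (fully open). In form: [{"turn": [wx, wy, wz], "dp": [x, y, z], "claw": claw}, ...]. A call has 1 to 12 rows; each row is the pose to reach, as a shift and turn from the pose measured when the call began, turning the shorter way round; what a row does not reach only later rows make up. The controller multiplies each number of a shift by 80 mm and each number of a turn by pi rad. A row lasts 1/12 s, in which the tool goes at most 41.7 mm and 7.16 degrees, less where a joint would pass 70% of its speed; a pose out of reach is approached as far as the arm can. A call with a number of a shift or a turn outside -1 to 1 is refused whole. A call with a gripper value outside its range is refused whole. The fingers move at their own pace and stop on an object; the grip force is fixed at half the most. Time passes only in rows, so rows that repeat a pose let the fingers close. It gives the time, the measured TCP pose, the force and the opening at its end, in the units of the state.
- ctrl.get_obs(): the state, without advancing time (a new reading comes with each control period).
- ctrl.get_image(name): name is "scene" or "top"; returns a dict with "img" (384x512x3 uint8, red, green, blue), "range_z" (384x512 float32, mm along the optical axis (not along the pixel's ray), 0 where there is no reading), "fovy" (degrees; the focal length in pixels is half the picture's height over the tangent of half this angle, whatever the lens; pixels are square), "cx", "cy" (the principal point, pixels), "camera_from_world" (4x4, takes a point from world to camera coordinates). Camera axes: x right, y down, z forward; pixel columns grow to the right and rows downward; lengths in mm; the calibration is good to about 2 mm. A picture is of the moment at which its call begins.
- ctrl.close_job(): hands the job in, once; it reports no verdict.
The state is a dict: "t": time; "qpos": joint angles; "qvel": joint speeds; "joint_torque": joint torques, N m; "ee_pos": TCP position; "orientation": TCP orientation; "ft_force": force on the tool from outside, world axes, zero at the start; "moment": the same for the moment, N m; "width": finger opening in mm.
Only numpy, scipy, OpenCV 4.12 (cv2) and the standard library are available. Lean on these libraries where they do the work, as an engineer would, in place of code of your own. Each camera call takes 0.05 s, during which the arm holds its last target.

## Working session

There is one attempt and no reset: what is moved stays moved. The work goes in short steps, Python scripts to look and compute and a tool call to move; the robot and the scene stay as the last step left them, time stands still between calls to the robot, and variables do not carry over. Pictures are saved under pics/ and viewed, and the job is handed in when it is done.

Besides the shell and the picture viewer there is one more tool, called after "Request:" as name([rows], argument=value, ...), one row to a line, values as JSON. jog_arm: Moves the arm, as the interface text tells. Its arguments: {"type":"object","properties":{"steps":{"type":"array","items":{"type":"object","properties":{"turn":{"type":"array","items":{"type":"number"}},"dp":{"type":"array","items":{"type":"number"}},"claw":{"type":"number"}}}}},"required":["steps"]}

```bash
mkdir -p pics; ls; cat > h.py <<'E'
import numpy as np, cv2
from workcell import ctrl
def grab(n):
    d=ctrl.get_image(n); d['f']=192/np.tan(np.radians(d['fovy'])/2); return d
def cloud(d):
    z=d['range_z'].astype(float); v,u=np.mgrid[0:z.shape[0],0:z.shape[1]]
    P=np.stack([(u-d['cx'])*z/d['f'],(v-d['cy'])*z/d['f'],z],-1)
    T=np.linalg.inv(d['camera_from_world']); W=P@T[:3,:3].T+T[:3,3]
    W[z==0]=np.nan; return W
def save(n,img,s=1.5):
    cv2.imwrite('pics/'+n+'.png',cv2.resize(img[...,::-1],None,fx=s,fy=s,interpolation=cv2.INTER_CUBIC))
E
python3 - <<'E'
from h import *
np.set_printoptions(precision=4,suppress=True)
print(ctrl.get_obs())
for n in('scene','top'):
    d=grab(n); save(n+'0',d['img']); np.savez(n+'0.npz',**d)
    print(n,d['fovy'],d['cx'],d['cy'],d['camera_from_world'],ctrl.get_obs()['t'])
E
```

```text
pics
{'t': 0.0, 'qpos': array([-1.307 ,  0.4238,  1.6307, -0.    ,  1.0886, -0.019 ]), 'qvel': array([-0.0016,  0.001 ,  0.0007, -0.0009,  0.0014, -0.0005]), 'joint_torque': array([ -0.0023, -54.4628, -27.3664,   0.0642,   0.0227,  -0.0001]), 'ee_pos': array([ 174.2839, -599.6416,  221.9227]), 'orientation': array([-1.3289,  0.9992, -0.9973]), 'ft_force': array([ 0.7781,  0.6486, -0.1551]), 'moment': array([ 0.0396,  0.0363, -0.0081]), 'width': 87.86114115602254}
scene 55.55093661948936 250.88131854241792 196.98636975202194 [[  -0.6827    0.7307   -0.0092  349.7058]
 [   0.452     0.4124   -0.791  -170.6013]
 [  -0.5742   -0.5441   -0.6117 1436.8954]
 [   0.        0.        0.        1.    ]] 0.05
top 48.905423425794645 252.6720137479062 194.71060020373048 [[  -0.0056   -1.       -0.0031    8.118 ]
 [  -0.9938    0.006    -0.1111  534.7786]
 [   0.1111    0.0024   -0.9938 1088.1643]
 [   0.        0.        0.        1.    ]] 0.1
```

View pics/scene0.png

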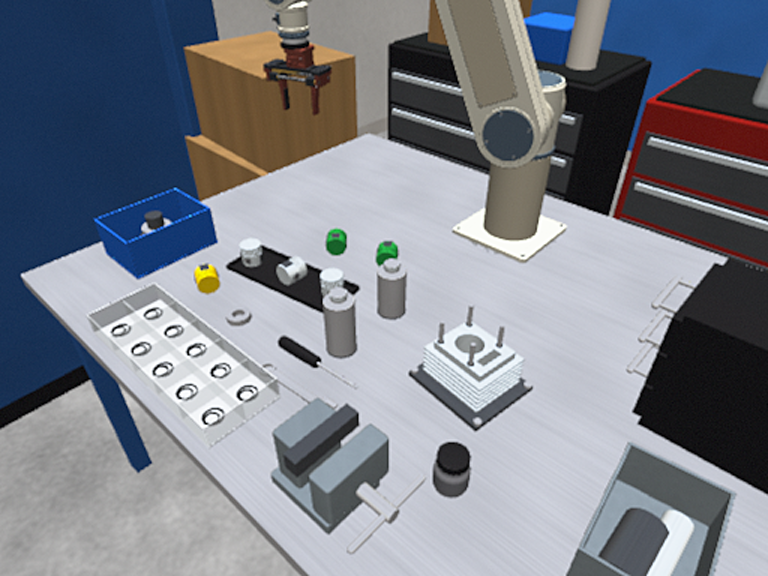

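View pics/top0.png

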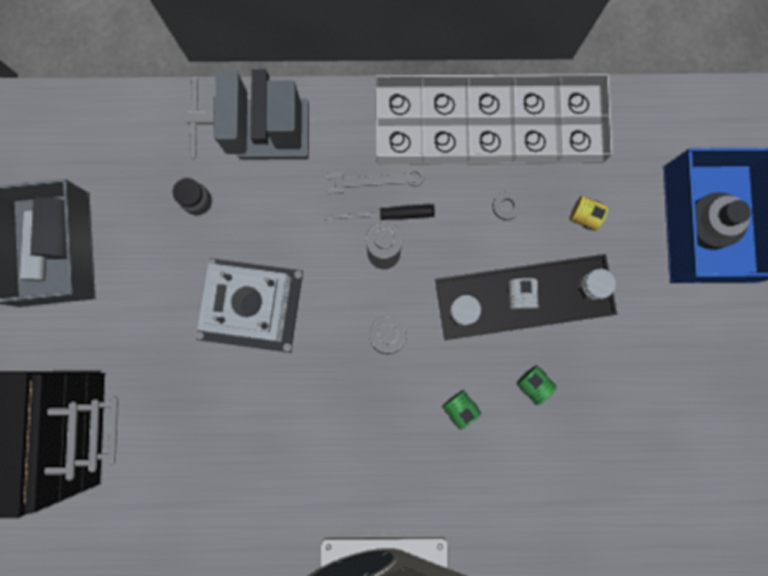

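```bash
python3 - <<'E'
from h import *
d=dict(np.load('top0.npz')); W=cloud(d)
c=d['img'][150:260,270:430]; save('croplane',c,5)
c=d['img'][160:245,120:290]; save('cropbar',c,4.5)
d2=dict(np.load('scene0.npz'))
save('cropscene',d2['img'][150:215,140:250],7)
for n,(u,v) in dict(fallen=(349,195),pl=(310,206),pr=(399,189),tina=(259,223),tinb=(256,162),floor=(375,193),green1=(307,272),green2=(358,256),yellow=(393,142),deck=(164,187)).items():
    print(n,np.round(W[v,u],1))
E
```

```text
fallen [ 530.  -244.7   52.3]
pl [ 501.9 -142.9   53.6]
pr [ 544.9 -374.8   52.4]
tina [455.6 -10.  126.4]
tinb [601.6  -3.7 140.2]
floor [ 5.408e+02 -3.273e+02  3.000e-01]
green1 [ 333.4 -132.7   46.6]
green2 [ 373.4 -262.7   53. ]
yellow [ 671.2 -367.    45.3]
deck [549.1 227.7  88.5]
```

View pics/croplane.png

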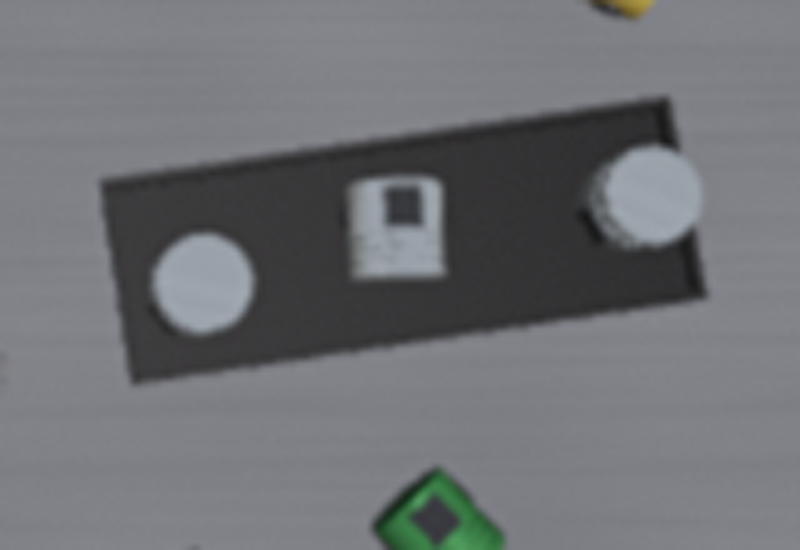

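View pics/cropbar.png

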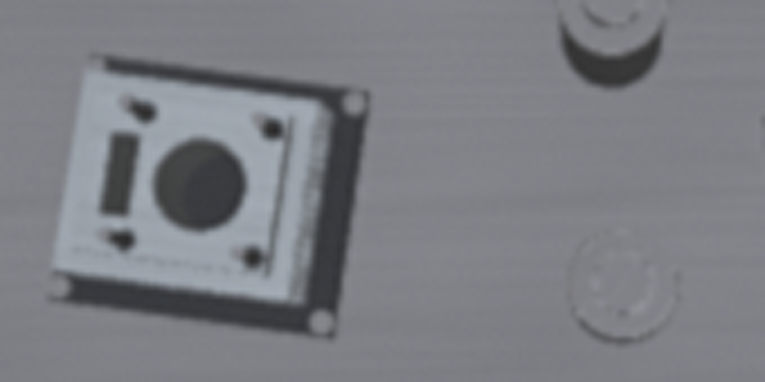

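View pics/cropscene.png

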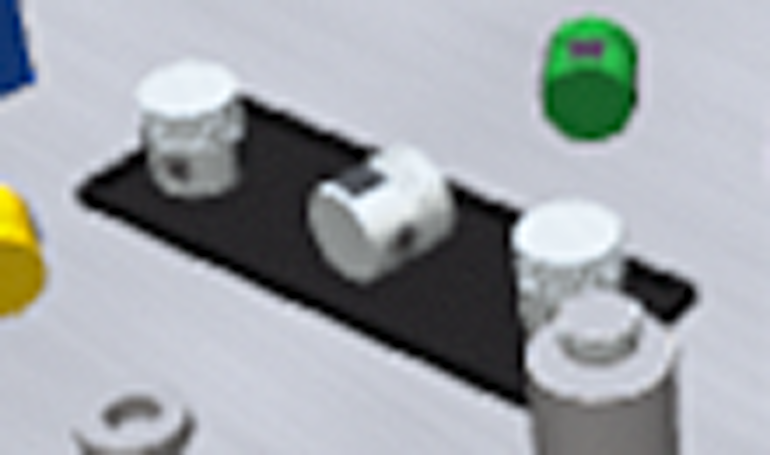

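```bash
cat >> h.py <<'E'
def proj_plane(d,uv,z0):
    uv=np.asarray(uv,float); T=np.linalg.inv(d['camera_from_world'])
    r=np.c_[(uv[:,0]-d['cx'])/d['f'],(uv[:,1]-d['cy'])/d['f'],np.ones(len(uv))]@T[:3,:3].T
    o=T[:3,3]; s=(z0-o[2])/r[:,2]; return o+r*s[:,None]
E
python3 - <<'E'
from h import *
from scipy.optimize import least_squares
np.set_printoptions(precision=2,suppress=True)
d=dict(np.load('top0.npz')); d2=dict(np.load('scene0.npz')); W=cloud(d);W2=cloud(d2)
g=d['img'].mean(-1)
# fallen piston
def near(W,c,r,z0,z1):
    P=W.reshape(-1,3); m=(np.hypot(P[:,0]-c[0],P[:,1]-c[1])<r)&(P[:,2]>z0)&(P[:,2]<z1); return P[m]
for n,w in(('top',W),('scene',W2)):
    P=near(w,(525,-245),48,8,70); print(n,len(P),P.min(0),P.max(0),'z99',np.percentile(P[:,2],[50,90,97]))
    for nm,c in dict(pl=(502,-143),pr=(545,-375)).items():
        Q=near(w,c,40,47,62); print(nm,len(Q),Q.mean(0),Q.min(0),Q.max(0))
# piston silhouette in image top -> outline at mid height
m=(g>130).astype(np.uint8); m[:,:]*=1
roi=np.zeros_like(m); roi[180:210,335:365]=m[180:210,335:365]
print('fallen px',roi.sum()); cs,_=cv2.findContours(roi,cv2.RETR_EXTERNAL,cv2.CHAIN_APPROX_NONE); c=max(cs,key=cv2.contourArea)
rc=cv2.minAreaRect(c); print(rc); print(proj_plane(d,cv2.boxPoints(rc),29))
# bore & slot
m=(g<105).astype(np.uint8); n,lab,st,ce=cv2.connectedComponentsWithStats(m)
for i in range(1,n):
    x,y,w,h,a=st[i]
    if 135<ce[i][0]<185 and 175<ce[i][1]<220 and a>4:
        print(st[i],ce[i],proj_plane(d,[ce[i]],90)[0])
# lane: dark box
m=(g<75).astype(np.uint8); r2=np.zeros_like(m); r2[165:230,285:415]=m[165:230,285:415]
cs,_=cv2.findContours(r2,cv2.RETR_EXTERNAL,cv2.CHAIN_APPROX_NONE); c=max(cs,key=cv2.contourArea); rc=cv2.minAreaRect(c)
B=proj_plane(d,cv2.boxPoints(rc),12); print('lane',rc,B,B.mean(0),np.linalg.norm(B[0]-B[1]),np.linalg.norm(B[1]-B[2]))
E
```

```text
top 409 [ 480.84 -291.77    8.02] [ 564.98 -205.73   57.98] z99 [49.08 54.55 56.2 ]
pl 291 [ 501.99 -143.01   53.62] [ 478.36 -166.68   47.46] [ 525.5  -119.27   60.65]
pr 294 [ 546.29 -376.77   53.71] [ 521.82 -401.34   47.5 ] [ 571.16 -353.38   59.41]
scene 286 [ 478.39 -272.29    8.02] [ 564.69 -199.04   60.53] z99 [41.11 55.75 57.35]
pl 130 [ 505.69 -142.93   55.43] [ 479.71 -170.02   47.13] [ 527.43 -121.03   59.5 ]
pr 110 [ 550.23 -375.1    55.57] [ 523.74 -406.12   47.2 ] [ 573.38 -352.49   60.45]
fallen px 234
((349.0, 195.0), (18.0, 16.0), 90.0)
[[ 556.76 -229.55   29.  ]
 [ 556.51 -271.98   29.  ]
 [ 508.57 -270.4    29.  ]
 [ 508.82 -228.17   29.  ]]
[132 172  70  63 953] [176.65 208.2 ] [495.33 194.86  90.  ]
[149 182   6   5  19] [151.32 184.21] [556.17 259.43  90.  ]
[178 187   5   4  17] [180.12 188.59] [544.64 186.86  90.  ]
[142 190   9  18 108] [146.21 198.58] [519.93 271.45  90.  ]
[154 191  21  20 318] [163.94 200.64] [514.5  226.96  90.  ]
[144 211   6   5  19] [146.84 212.79] [484.3  269.08  90.  ]
[174 215   6   5  19] [175.89 216.89] [473.63 196.43  90.  ]
lane ((350.2061767578125, 197.52340698242188), (40.50093460083008, 115.79524230957031), 81.54497528076172) [[ 559.81  -95.6    12.  ]
 [ 604.39 -406.12   12.  ]
 [ 495.68 -417.1    12.  ]
 [ 451.96 -109.81   12.  ]] [ 527.96 -257.16   12.  ] 313.70644785821247 109.27097937115697
```

```bash
cat >> h.py <<'E'
from scipy.spatial.transform import Rotation as Rn
def pose():
    o=ctrl.get_obs(); return o, np.array(o['ee_pos']), Rn.from_rotvec(o['orientation'])
def plan(grasp, a, yaw, flip=None):
    """grasp point mm; a=outward tilt deg (+ = tool points to +x'), yaw deg of frame (x' = Rz(yaw) x); jaws along y'"""
    o,p,R=pose()
    Z=Rn.from_euler('z',yaw,degrees=True); a=np.radians(a)
    ty=Z.apply([np.sin(a),0,-np.cos(a)]); best=None
    for s in(1,-1):
        tx=s*Z.apply([0,1,0]); M=Rn.from_matrix(np.c_[tx,ty,np.cross(tx,ty)])
        w=(M*R.inv()).as_rotvec()
        if best is None or np.linalg.norm(w)<np.linalg.norm(best[1]): best=(s,w,M)
    s,w,M=best; tcp=np.array(grasp)+19*ty
    print('sign',s,'turn deg',np.round(np.degrees(w),1),'TURN',np.round(w/np.pi,4),'tcp',np.round(tcp,1),'DP',np.round((tcp-p)/80,4))
def st():
    np.set_printoptions(precision=3,suppress=True)
    o,p,R=pose(); m=R.as_matrix(); print('t',o['t'],'tcp',p,'grasp',p-19*m[:,1],'q',o['qpos'],'w',o['width'],'F',o['ft_force']); print('jaw',m[:,0],'fing',m[:,1])
E
python3 - <<'E'
from h import *
st()
plan((532,-250,230),0,2); plan((532,-250,180),38,2); print(np.linalg.inv(np.load('top0.npz')['camera_from_world'])[:3,3])
E
```

```text
t 0.1 tcp [ 174.286 -599.674  221.98 ] grasp [ 174.293 -599.699  240.98 ] q [-1.307  0.424  1.631 -0.     1.089 -0.019] w 88.2226949485295 F [-0.348  0.244 -0.047]
jaw [ 0.279 -0.96  -0.001] fing [-0.     0.001 -1.   ]
sign -1 turn deg [ -0.1  -0.  -14.2] TURN [-0.    -0.    -0.079] tcp [ 532. -250.  211.] DP [ 4.471  4.371 -0.137]
sign -1 turn deg [  5.9 -37.6 -13.7] TURN [ 0.033 -0.209 -0.076] tcp [ 543.7 -249.6  165. ] DP [ 4.618  4.376 -0.712]
[ 410.644    2.315 1140.843]
```

Request:
jog_arm([
  {"dp": [0.33, 0.33, 0], "turn": [0, 0, -0.026], "claw": 1},
  {"dp": [0.66, 0.66, 0], "turn": [0, 0, -0.053], "claw": 1},
  {"dp": [1, 1, 0], "turn": [0, 0, -0.079], "claw": 1},
  {"dp": [1, 1, 0], "turn": [0, 0, -0.079], "claw": 1},
])

```text
t: 0.43
ee_pos: [257.3, -515.3, 221.3]
orientation: [-1.221, 1.187, -1.181]
ft_force: [1.3, 1.6, 0.5]
width: 88.2
```

Request:
jog_arm([
  {"dp": [0.33, 0.33, 0], "turn": [0, -0.02, 0], "claw": 1},
  {"dp": [0.66, 0.66, 0], "turn": [0, -0.04, 0], "claw": 1},
  {"dp": [1, 1, 0], "turn": [0, -0.06, 0], "claw": 1},
  {"dp": [1, 1, 0], "turn": [0, -0.06, 0], "claw": 1},
])

```text
t: 0.77
ee_pos: [338.4, -430.9, 220.6]
orientation: [-1.081, 1.044, -1.263]
ft_force: [-1.1, -0.8, -0.0]
width: 87.8
```

Request:
jog_arm([
  {"dp": [0.33, 0.33, 0], "turn": [0, -0.02, 0], "claw": 1},
  {"dp": [0.66, 0.66, 0], "turn": [0, -0.04, 0], "claw": 1},
  {"dp": [1, 1, 0], "turn": [0, -0.06, 0], "claw": 1},
  {"dp": [1, 1, 0], "turn": [0, -0.06, 0], "claw": 1},
])

```text
t: 1.1
ee_pos: [418.9, -347.1, 219.5]
orientation: [-0.94, 0.901, -1.333]
ft_force: [-0.2, 0.2, -0.9]
width: 87.9
```

Request:
jog_arm([
  {"dp": [0.33, 0.33, 0], "turn": [0, -0.02, 0], "claw": 1},
  {"dp": [0.66, 0.66, 0], "turn": [0, -0.04, 0], "claw": 1},
  {"dp": [1, 1, 0], "turn": [0, -0.06, 0], "claw": 1},
  {"dp": [1, 1, 0], "turn": [0, -0.06, 0], "claw": 1},
])

```text
t: 1.43
ee_pos: [499.6, -263.7, 218.3]
orientation: [-0.798, 0.755, -1.392]
ft_force: [-2.2, -0.2, -0.8]
width: 87.8
```

```bash
python3 - <<'E'
from h import *
st()
for a in (30,34,38): plan((532,-250,180),a,2)
d=grab('top'); save('top1',d['img']); np.savez('top1.npz',**d)
E
```

```text
t 1.4333 tcp [ 499.558 -263.666  218.259] grasp [ 489.323 -263.977  234.264] q [-0.707  0.216  2.092  0.795  0.532  0.183] w 87.83699594303525 F [-2.163 -0.185 -0.767]
jaw [ 0.042 -0.999  0.007] fing [ 0.539  0.016 -0.842]
sign -1 turn deg [ 0.3  2.6 -0.4] TURN [ 0.002  0.015 -0.002] tcp [ 541.5 -249.7  163.5] DP [ 0.524  0.175 -0.684]
sign -1 turn deg [ 0.5 -1.4 -0.4] TURN [ 0.003 -0.008 -0.002] tcp [ 542.6 -249.6  164.2] DP [ 0.538  0.175 -0.675]
sign -1 turn deg [ 0.6 -5.4 -0.4] TURN [ 0.004 -0.03  -0.002] tcp [ 543.7 -249.6  165. ] DP [ 0.552  0.176 -0.665]
```

Request:
jog_arm([
  {"dp": [0.25, 0.09, -0.33], "turn": [0.001, -0.005, 0], "claw": 1},
  {"dp": [0.5, 0.17, -0.66], "turn": [0.003, -0.01, -0.002], "claw": 1},
  {"dp": [0.54, 0.17, -1], "turn": [0.003, -0.01, -0.002], "claw": 1},
  {"dp": [0.54, 0.17, -1], "turn": [0.003, -0.01, -0.002], "claw": 1},
])

```text
t: 1.82
ee_pos: [540.9, -251.7, 134.1]
orientation: [-0.771, 0.746, -1.399]
ft_force: [-0.4, 0.0, -0.7]
width: 87.9
```

```bash
python3 - <<'E'
from h import *
st()
for a in (34,36): plan((532,-250,32),a,2)
d=grab('scene'); save('scene2',d['img'][120:250,100:300],4); np.savez('scene2.npz',**d)
d=grab('top'); save('top2',d['img'][130:270,250:430],4)
E
```

```text
t 1.8167 tcp [ 540.944 -251.654  134.089] grasp [ 530.326 -252.077  149.839] q [-0.639  0.413  2.098  1.198  0.387 -0.186] w 87.87209288367868 F [-0.373  0.001 -0.681]
jaw [ 0.037 -0.999 -0.002] fing [ 0.559  0.022 -0.829]
sign -1 turn deg [-0.1  0.  -0.1] TURN [-0.001  0.    -0.001] tcp [ 542.6 -249.6   16.2] DP [ 0.021  0.025 -1.473]
sign -1 turn deg [-0.1 -2.  -0.1] TURN [-0.    -0.011 -0.001] tcp [ 543.2 -249.6   16.6] DP [ 0.028  0.025 -1.468]
```

View pics/scene2.png

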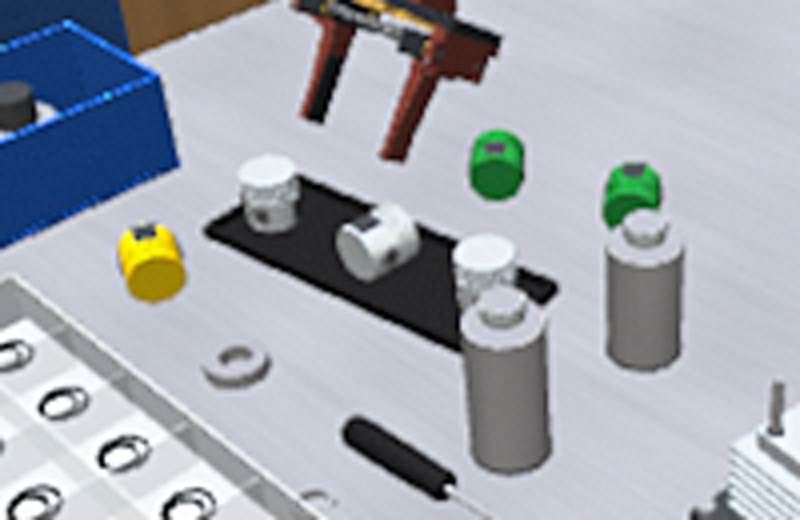

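View pics/top2.png

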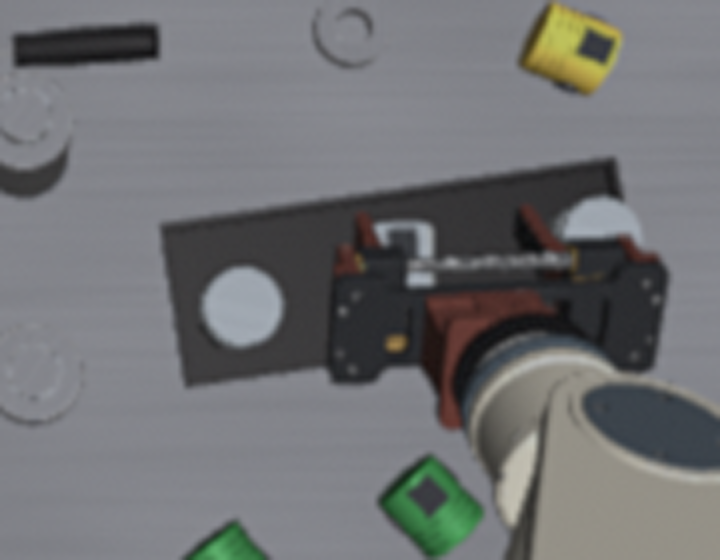

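```bash
cat > kin.py <<'E'
import numpy as np
from scipy.spatial.transform import Rotation as Rn
from scipy.optimize import least_squares
def fk(q,k):
    h,r0,L1,L2,e,L3=k
    A=Rn.from_euler('z',q[0]); B=A*Rn.from_euler('y',q[1]); C=B*Rn.from_euler('y',q[2])
    D=C*Rn.from_euler('z',q[3])*Rn.from_euler('y',q[4])*Rn.from_euler('z',q[5])
    p=A.apply([r0,0,h])+B.apply([0,0,L1])+C.apply([e,0,L2])+D.apply([0,0,L3])
    return p,D
data=[([-1.307,.4238,1.6307,0,1.0886,-.019],[174.286,-599.67,221.98],[.279,-.96,-.001],[0,.001,-1]),
([-0.707,0.216,2.092,0.795,0.532,0.183],[499.558,-263.666,218.259],[.042,-.999,.007],[.539,.016,-.842]),
([-0.639,0.413,2.098,1.198,0.387,-0.186],[540.944,-251.654,134.089],[.037,-.999,-.002],[.559,.022,-.829])]
E
python3 - <<'E'
from kin import *
np.set_printoptions(precision=3,suppress=True)
f=lambda k: np.concatenate([fk(q,k)[0]-p for q,p,_,_ in data])
s=least_squares(f,[400,0,450,400,0,250]); print(s.x,s.fun)
for q,p,jx,fy in data:
    D=fk(q,s.x)[1]; m=D.as_matrix(); print(m[:,2],fy,'| x in D:',m.T@np.array(jx))
E
```

```text
[348.251 -30.096 588.264 514.931  92.367 342.122] [-11.528  -2.937  -0.873   0.387  -0.508   1.885  -0.58   -0.02   -1.012]
[-0.     0.001 -1.   ] [0, 0.001, -1] | x in D: [-1.     0.    -0.001]
[ 0.539  0.016 -0.842] [0.539, 0.016, -0.842] | x in D: [-1.    -0.     0.001]
[ 0.559  0.023 -0.829] [0.559, 0.022, -0.829] | x in D: [-1.     0.001 -0.   ]
```

```bash
cat > kin2.py <<'E'
from kin import *
def fk(q,k):
    h,r0,L1,L2,e,L3,d=k
    A=Rn.from_euler('z',q[0]); B=A*Rn.from_euler('y',q[1]); C=B*Rn.from_euler('y',q[2])
    D=C*Rn.from_euler('z',q[3])*Rn.from_euler('y',q[4])*Rn.from_euler('z',q[5])
    return A.apply([r0,d,h])+B.apply([0,0,L1])+C.apply([e,0,L2])+D.apply([0,0,L3]),D
f=lambda k: np.r_[np.concatenate([fk(q,k)[0]-p for q,p,_,_ in data]),(np.array(k[:5])-[400,0,450,430,0])*1e-3]
K=least_squares(f,[400,0,450,400,0,250,0]).x
lo=np.array([-3,-.9,.09,-1.31,.11,-2.54]);hi=np.array([3,2.11,2.58,4.45,2.69,2.54])
def ik(grasp,a,yaw,q0,s=-1):
    Z=Rn.from_euler('z',yaw,degrees=True);a=np.radians(a);ty=Z.apply([np.sin(a),0,-np.cos(a)]);tx=s*Z.apply([0,1,0])
    tcp=np.array(grasp)+19*ty; m=np.c_[-tx,np.cross(ty,-tx),ty]; M=Rn.from_matrix(m)
    r=least_squares(lambda q:np.r_[(fk(q,K)[0]-tcp)/100,(fk(q,K)[1]*M.inv()).as_rotvec()],np.clip(q0,lo+.001,hi-.001),bounds=(lo,hi))
    return r.x,np.linalg.norm(r.fun)
E
python3 - <<'E'
from kin2 import *
np.set_printoptions(precision=3,suppress=True)
print(K,f(K)[:9])
q=np.array(data[2][0])
for z in (150,120,90,60,45,32):
    q,e=ik((532,-250,z),34,2,q); print(z,q,'err',round(e,4))
qs=q
for a in range(34,-65,-7):
    q,e=ik((525,-252,130),a,2,q); print('tilt',a,q,round(e,4))
for z in (100,70,45,32): 
    q,e=ik((525,-252,z),-56,2,q); print('down',z,q,round(e,4))
E
```

```text
[310.325  -0.428 564.327 484.513  76.844 309.421  11.909] [ 0.013  0.01  -0.029 -0.027 -0.065  0.062  0.019  0.051 -0.033]
150 [-0.632  0.412  2.099  1.201  0.38  -0.183] err 0.0
120 [-0.632  0.475  2.108  1.379  0.36  -0.373] err 0.0
90 [-0.632  0.539  2.113  1.566  0.353 -0.572] err 0.0
60 [-0.632  0.606  2.114  1.746  0.359 -0.765] err 0.0
45 [-0.632  0.639  2.112  1.83   0.366 -0.854] err 0.0
32 [-0.632  0.669  2.111  1.898  0.374 -0.927] err 0.0
tilt 34 [-0.644  0.449  2.115  1.325  0.371 -0.327] 0.0
tilt 27 [-0.604  0.437  2.057  0.832  0.375  0.191] 0.0
tilt 20 [-0.564  0.44   1.994  0.453  0.457  0.588] 0.0
tilt 13 [-0.528  0.455  1.928  0.222  0.578  0.833] 0.0
tilt 6 [-0.494  0.481  1.858  0.081  0.714  0.983] 0.0
tilt -1 [-0.464  0.515  1.787 -0.011  0.854  1.079] 0.0
tilt -8 [-0.436  0.557  1.716 -0.075  0.994  1.145] 0.0
tilt -15 [-0.412  0.605  1.644 -0.124  1.133  1.19 ] 0.0
tilt -22 [-0.391  0.658  1.572 -0.163  1.268  1.222] 0.0
tilt -29 [-0.372  0.714  1.502 -0.196  1.4    1.244] 0.0
tilt -36 [-0.356  0.773  1.434 -0.226  1.528  1.259] 0.0
tilt -43 [-0.342  0.833  1.368 -0.255  1.652  1.267] 0.0
tilt -50 [-0.331  0.894  1.306 -0.284  1.773  1.271] 0.0
tilt -57 [-0.322  0.955  1.247 -0.313  1.889  1.27 ] 0.0
tilt -64 [-0.314  1.016  1.193 -0.345  2.001  1.264] 0.0
down 100 [-0.323  0.985  1.252 -0.306  1.839  1.281] 0.0
down 70 [-0.323  1.025  1.245 -0.303  1.807  1.292] 0.0
down 45 [-0.323  1.06   1.236 -0.301  1.782  1.299] 0.0
down 32 [-0.323  1.078  1.231 -0.301  1.77   1.303] 0.0
```

Request:
jog_arm([
  {"dp": [0.01, 0.01, -0.25], "turn": [0, 0, 0], "claw": 1},
  {"dp": [0.02, 0.02, -0.5], "turn": [0, 0, 0], "claw": 1},
  {"dp": [0.02, 0.025, -0.75], "turn": [0, 0, 0], "claw": 1},
  {"dp": [0.02, 0.025, -0.95], "turn": [0, 0, 0], "claw": 1},
  {"dp": [0.02, 0.025, -0.95], "turn": [0, 0, 0], "claw": 1},
])

```text
t: 2.33
ee_pos: [542.9, -251.5, 61.7]
orientation: [-0.768, 0.744, -1.403]
ft_force: [-0.3, 0.6, -0.4]
width: 87.9
```

```bash
python3 - <<'E'
from h import *
st()
plan((532,-250,32),34,2)
d=grab('top'); save('top3',d['img'][130:270,250:430],4)
d=grab('scene'); save('scene3',d['img'][120:250,100:300],4)
E
```

```text
t 2.3333 tcp [ 542.923 -251.466   61.716] grasp [ 532.25  -251.853   77.431] q [-0.636  0.57   2.111  1.645  0.359 -0.659] w 87.87420678953323 F [-0.295  0.63  -0.354]
jaw [ 0.034 -0.999 -0.001] fing [ 0.562  0.02  -0.827]
sign -1 turn deg [-0.1  0.2  0. ] TURN [-0.     0.001  0.   ] tcp [ 542.6 -249.6   16.2] DP [-0.004  0.023 -0.568]
```

View pics/top3.png

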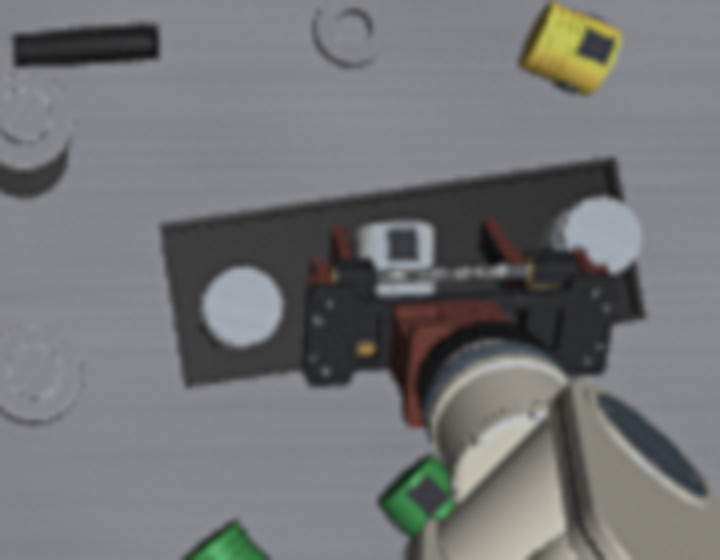

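View pics/scene3.png

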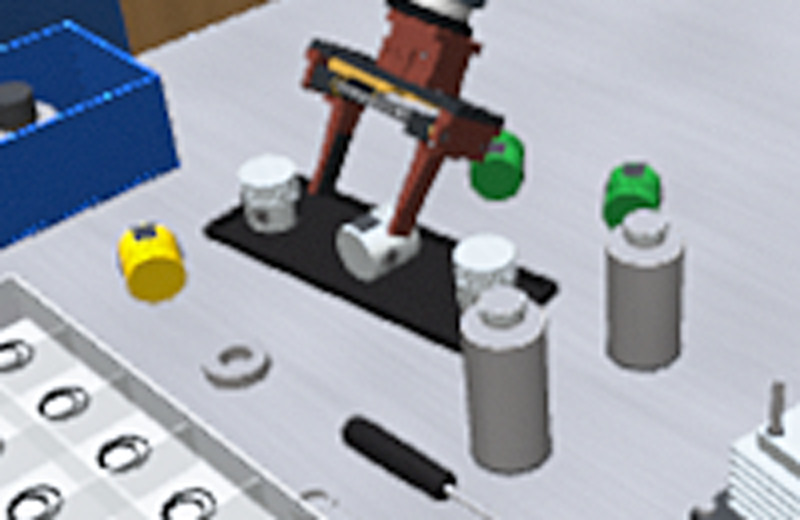

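Request:
jog_arm([
  {"dp": [0, 0.01, -0.2], "turn": [0, 0, 0], "claw": 1},
  {"dp": [0, 0.02, -0.4], "turn": [0, 0, 0], "claw": 1},
  {"dp": [-0.004, 0.03, -0.56], "turn": [0, 0, 0], "claw": 1},
  {"dp": [-0.004, 0.03, -0.56], "turn": [0, 0, 0], "claw": 1},
])

```text
t: 2.77
ee_pos: [543.7, -249.7, 19.3]
orientation: [-0.767, 0.741, -1.404]
ft_force: [-0.9, 0.4, 0.1]
width: 87.6
```

```bash
python3 - <<'E'
from h import *
st()
d=grab('scene'); save('scene4',d['img'][140:220,150:270],6)
E
```

```text
t 2.7667 tcp [ 543.719 -249.667   19.271] grasp [ 533.004 -250.043   34.957] q [-0.633  0.665  2.11   1.897  0.378 -0.925] w 87.55921230970291 F [-0.924  0.437  0.114]
jaw [ 0.035 -0.999 -0.   ] fing [ 0.564  0.02  -0.826]
```

View pics/scene4.png

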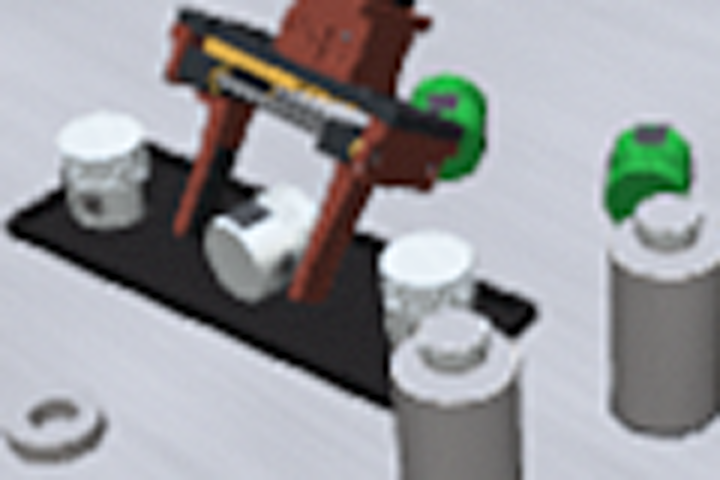

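Request:
jog_arm([
  {"dp": [0, 0, -0.055], "claw": 1, "turn": [0, 0, 0]},
  {"dp": [0, 0, -0.055], "claw": 1, "turn": [0, 0, 0]},
  {"dp": [0, 0, -0.055], "claw": 0.5, "turn": [0, 0, 0]},
  {"dp": [0, 0, -0.055], "claw": 0.4, "turn": [0, 0, 0]},
  {"dp": [0, 0, -0.055], "claw": 0.3, "turn": [0, 0, 0]},
  {"dp": [0, 0, -0.055], "claw": 0.2, "turn": [0, 0, 0]},
  {"dp": [0, 0, -0.055], "claw": 0.1, "turn": [0, 0, 0]},
  {"dp": [0, 0, -0.055], "claw": 0, "turn": [0, 0, 0]},
  {"dp": [0, 0, -0.055], "claw": 0, "turn": [0, 0, 0]},
  {"dp": [0, 0, -0.055], "claw": 0, "turn": [0, 0, 0]},
])

```text
t: 3.65
ee_pos: [544.0, -249.4, 15.7]
orientation: [-0.766, 0.74, -1.403]
ft_force: [-0.0, 1.7, 2.2]
width: 49.7
```

```bash
python3 - <<'E'
from h import *
st()
E
```

```text
t 3.65 tcp [ 544.013 -249.415   15.654] grasp [ 533.286 -249.801   31.331] q [-0.632  0.674  2.109  1.916  0.381 -0.945] w 49.707279689349924 F [-0.026  1.686  2.189]
jaw [ 0.035 -0.999 -0.001] fing [ 0.565  0.02  -0.825]
```

Request:
jog_arm([
  {"dp": [0, 0, 0.2], "turn": [0, 0, 0], "claw": 0},
  {"dp": [0, 0, 0.4], "turn": [0, 0, 0], "claw": 0},
  {"dp": [0, 0, 0.6], "turn": [0, 0, 0], "claw": 0},
  {"dp": [0, 0, 0.8], "turn": [0, 0, 0], "claw": 0},
  {"dp": [0, 0, 1], "turn": [0, 0, 0], "claw": 0},
  {"dp": [0, 0, 1], "turn": [0, 0, 0], "claw": 0},
])

```text
t: 4.15
ee_pos: [544.9, -250.3, 98.1]
orientation: [-0.766, 0.737, -1.405]
ft_force: [0.5, -1.0, -2.8]
width: 49.6
```

```bash
python3 - <<'E'
from h import *
st()
for a in(5,-25,-56):plan((528,-255,115),a,2)
d=grab('scene'); save('scene5',d['img'][130:210,140:260],6)
E
```

```text
t 4.15 tcp [ 544.924 -250.306   98.057] grasp [ 534.155 -250.652  113.706] q [-0.632  0.492  2.109  1.453  0.36  -0.451] w 49.5843608860023 F [ 0.523 -0.972 -2.764]
jaw [ 0.035 -0.999  0.002] fing [ 0.567  0.018 -0.824]
sign -1 turn deg [-0.9 29.5 -0. ] TURN [-0.005  0.164 -0.   ] tcp [ 529.7 -254.9   96.1] DP [-0.191 -0.058 -0.025]
sign -1 turn deg [-2.  59.5 -0.1] TURN [-0.011  0.331 -0.   ] tcp [ 520.  -255.3   97.8] DP [-0.312 -0.062 -0.004]
sign -1 turn deg [-3.1 90.5 -0.1] TURN [-0.017  0.503 -0.001] tcp [ 512.3 -255.5  104.4] DP [-0.408 -0.066  0.079]
```

View pics/scene5.png

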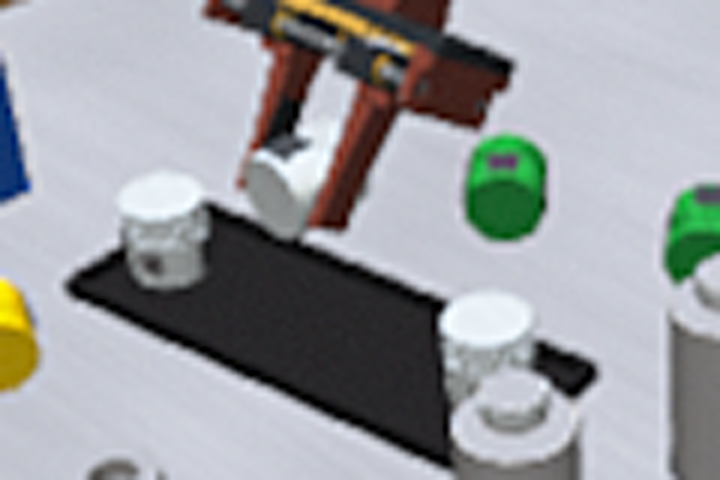

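Request:
jog_arm([
  {"dp": [-0.03, -0.01, 0], "turn": [-0.001, 0.03, 0], "claw": 0},
  {"dp": [-0.06, -0.02, 0], "turn": [-0.002, 0.06, 0], "claw": 0},
  {"dp": [-0.1, -0.03, 0], "turn": [-0.003, 0.09, 0], "claw": 0},
  {"dp": [-0.14, -0.04, 0], "turn": [-0.004, 0.12, 0], "claw": 0},
  {"dp": [-0.18, -0.05, 0], "turn": [-0.005, 0.15, 0], "claw": 0},
  {"dp": [-0.21, -0.06, 0], "turn": [-0.006, 0.18, 0], "claw": 0},
  {"dp": [-0.24, -0.06, 0], "turn": [-0.007, 0.21, 0], "claw": 0},
  {"dp": [-0.27, -0.06, 0], "turn": [-0.008, 0.24, 0], "claw": 0},
  {"dp": [-0.29, -0.06, 0], "turn": [-0.009, 0.27, 0], "claw": 0},
  {"dp": [-0.31, -0.06, 0], "turn": [-0.01, 0.3, 0], "claw": 0},
  {"dp": [-0.31, -0.06, 0], "turn": [-0.01, 0.3, 0], "claw": 0},
])

```text
t: 5.12
ee_pos: [519.5, -253.9, 96.2]
orientation: [-1.459, 1.411, -1.014]
ft_force: [0.7, 0.0, -2.8]
width: 49.8
```

```bash
python3 - <<'E'
from h import *
st()
for a in(-56,):plan((528,-255,115),a,2)
E
```

```text
t 5.1167 tcp [ 519.51  -253.903   96.243] grasp [ 525.481 -253.758  114.279] q [-0.405  0.654  1.61  -0.142  1.174  1.203] w 49.81935853610747 F [ 0.679  0.034 -2.776]
jaw [ 0.037 -0.999 -0.004] fing [-0.314 -0.008 -0.949]
sign -1 turn deg [-1.6 37.6 -0. ] TURN [-0.009  0.209 -0.   ] tcp [ 512.3 -255.5  104.4] DP [-0.091 -0.021  0.102]
```

Request:
jog_arm([
  {"dp": [-0.03, 0, 0.02], "turn": [-0.001, 0.03, 0], "claw": 0},
  {"dp": [-0.05, -0.01, 0.03], "turn": [-0.003, 0.06, 0], "claw": 0},
  {"dp": [-0.06, -0.01, 0.05], "turn": [-0.004, 0.09, 0], "claw": 0},
  {"dp": [-0.07, -0.02, 0.06], "turn": [-0.005, 0.12, 0], "claw": 0},
  {"dp": [-0.08, -0.02, 0.08], "turn": [-0.007, 0.15, 0], "claw": 0},
  {"dp": [-0.09, -0.02, 0.09], "turn": [-0.008, 0.18, 0], "claw": 0},
  {"dp": [-0.09, -0.02, 0.1], "turn": [-0.009, 0.205, 0], "claw": 0},
  {"dp": [-0.09, -0.02, 0.1], "turn": [-0.009, 0.205, 0], "claw": 0},
])

```text
t: 5.78
ee_pos: [511.4, -253.5, 99.2]
orientation: [-1.906, 1.841, -0.561]
ft_force: [-0.9, 0.5, -3.8]
width: 49.6
```

```bash
python3 - <<'E'
from h import *
st()
plan((528,-255,35),-55.5,2)
d=grab('scene'); save('scene6',d['img'][110:220,140:270],6);np.savez('scene6.npz',**d)
d=grab('top'); save('top6',d['img'][130:230,280:430],5);np.savez('top6.npz',**d)
E
```

```text
t 5.7833 tcp [ 511.436 -253.548   99.234] grasp [ 527.121 -253.045  109.945] q [-0.324  0.974  1.246 -0.304  1.85   1.269] w 49.57463417539238 F [-0.852  0.502 -3.79 ]
jaw [ 0.037 -0.999 -0.007] fing [-0.826 -0.026 -0.564]
sign -1 turn deg [-0.4 -0.2 -0.1] TURN [-0.002 -0.001 -0.001] tcp [ 512.4 -255.5   24.2] DP [ 0.011 -0.025 -0.937]
```

View pics/scene6.png

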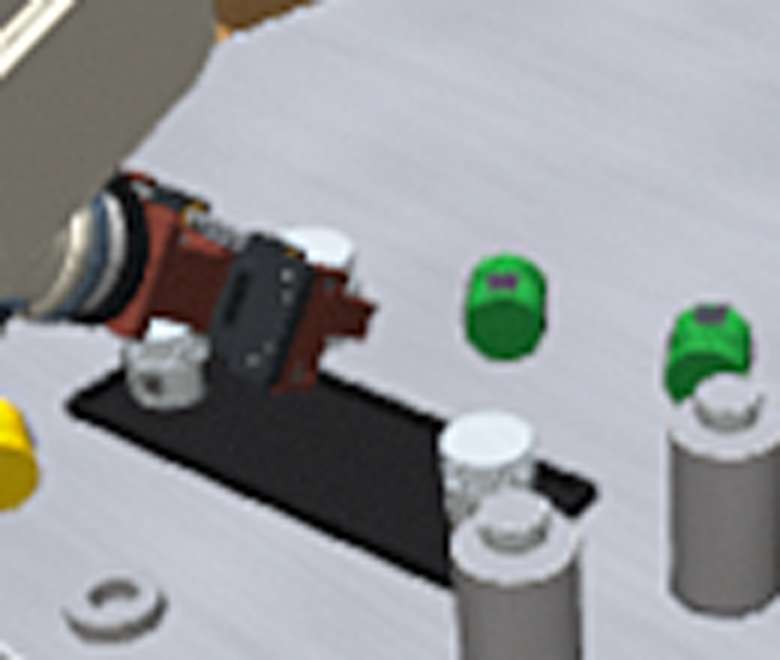

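View pics/top6.png

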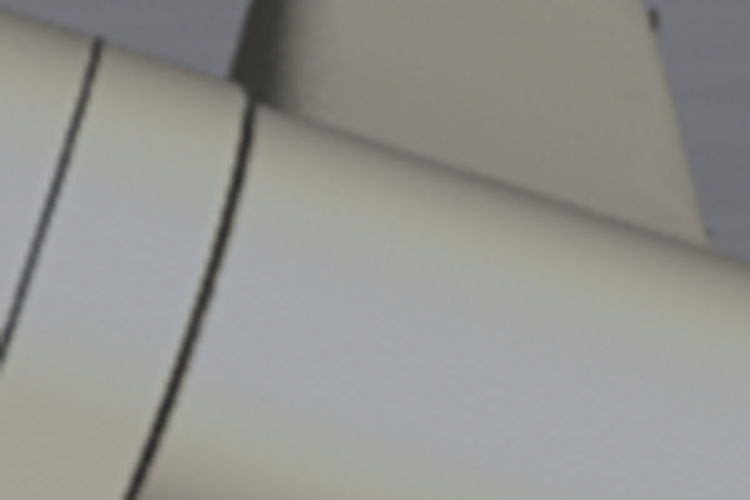

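Request:
jog_arm([
  {"dp": [0, 0, -0.2], "turn": [0, 0, 0], "claw": 0},
  {"dp": [0, 0, -0.4], "turn": [-0.001, 0, 0], "claw": 0},
  {"dp": [0, 0, -0.6], "turn": [-0.001, -0.001, 0], "claw": 0},
  {"dp": [0, 0, -0.75], "turn": [-0.002, -0.001, 0], "claw": 0},
  {"dp": [0, 0, -0.85], "turn": [-0.002, -0.001, 0], "claw": 0},
  {"dp": [0, 0, -0.85], "turn": [-0.002, -0.001, 0], "claw": 0},
])

```text
t: 6.38
ee_pos: [510.4, -254.1, 31.3]
orientation: [-1.906, 1.838, -0.576]
ft_force: [-0.1, 0.2, -1.7]
width: 49.5
```

```bash
python3 - <<'E'
from h import *
st()
d=grab('scene'); save('scene7',d['img'][130:220,140:260],6);np.savez('scene7.npz',**d)
W=cloud(d); P=W.reshape(-1,3)
m=(np.hypot(P[:,0]-527,P[:,1]+253)<40)&(P[:,2]>45)&(d['img'].min(-1).reshape(-1)>150); Q=P[m]
print(m.sum(),Q.mean(0),np.percentile(Q[:,2],[10,50,90]))
A=np.c_[Q[:,:2]-Q[:,:2].mean(0),np.ones(len(Q))]; print('plane',np.linalg.lstsq(A,Q[:,2],rcond=None)[0])
E
```

```text
t 6.3833 tcp [ 510.449 -254.103   31.336] grasp [ 526.055 -253.529   42.159] q [-0.325  1.061  1.235 -0.301  1.77   1.299] w 49.53809128764263 F [-0.09   0.184 -1.715]
jaw [ 0.036 -0.999  0.001] fing [-0.821 -0.03  -0.57 ]
65 [ 518.663 -250.726   95.364] [71.703 73.709 75.628]
plane [ 3.191  2.76  95.364]
```

View pics/scene7.png

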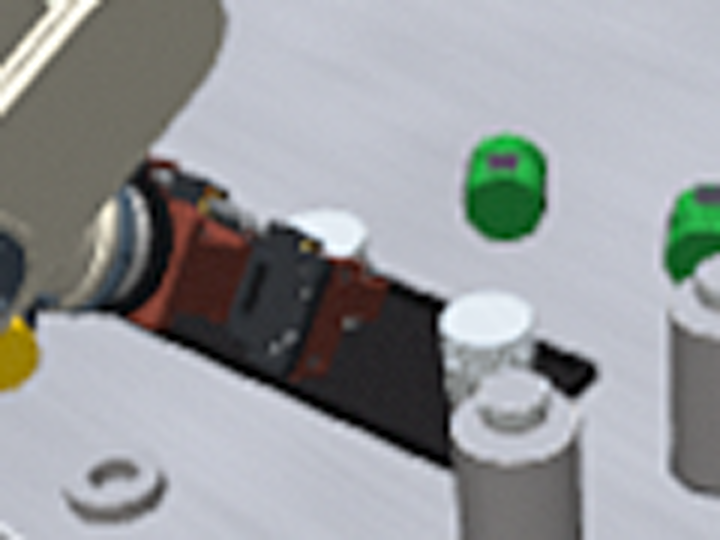

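```bash
python3 - <<'E'
from h import *
d=dict(np.load('scene7.npz')); W=cloud(d); P=W.reshape(-1,3)
for c,zr in (((527,-253),(66,82)),((502,-143),(47,62))):
    m=(np.hypot(P[:,0]-c[0],P[:,1]-c[1])<40)&(P[:,2]>zr[0])&(P[:,2]<zr[1])&(d['img'].min(-1).reshape(-1)>170); Q=P[m]
    A=np.c_[Q[:,:2]-Q[:,:2].mean(0),np.ones(len(Q))]; print(m.sum(),Q.mean(0),'plane',np.linalg.lstsq(A,Q[:,2],rcond=None)[0],Q.min(0),Q.max(0))
E
```

```text
59 [ 518.03971252 -253.30519894   73.7729939 ] plane [ 8.98425782e-02 -1.74857645e-02  7.37729939e+01] [ 500.33321817 -279.81988799   70.1811091 ] [ 533.18557444 -229.95348976   77.46300672]
112 [ 503.5540012  -143.39375872   56.19425785] plane [-8.08326927e-04 -1.55305917e-02  5.61942579e+01] [ 478.6383769  -167.84155573   50.9703774 ] [ 526.53994987 -122.13477852   59.36129583]
```

Request:
jog_arm([
  {"dp": [0, 0, -0.05], "turn": [0, 0, 0], "claw": 0},
  {"dp": [0, 0, -0.1], "turn": [0, 0.001, 0], "claw": 0},
  {"dp": [0, 0, -0.11], "turn": [0, 0.001, 0], "claw": 0},
  {"dp": [0, 0, -0.11], "turn": [0, 0.001, 0], "claw": 0},
])

```text
t: 6.77
ee_pos: [511.1, -254.3, 23.6]
orientation: [-1.908, 1.839, -0.575]
ft_force: [0.7, 0.9, -2.2]
width: 49.2
```

Request:
jog_arm([
  {"dp": [0, 0, -0.03], "turn": [0, 0, 0], "claw": 0},
  {"dp": [0, 0, -0.06], "turn": [0, 0, 0], "claw": 0},
  {"dp": [0, 0, -0.06], "turn": [0, 0, 0], "claw": 0},
])

```text
t: 7.02
ee_pos: [510.9, -254.3, 18.5]
orientation: [-1.908, 1.839, -0.574]
ft_force: [0.2, 0.1, -2.4]
width: 49.3
```

Request:
jog_arm([
  {"dp": [0, 0, -0.02], "turn": [0, 0, 0], "claw": 0},
  {"dp": [0, 0, -0.03], "turn": [0, 0, 0], "claw": 0},
  {"dp": [0, 0, -0.03], "turn": [0, 0, 0], "claw": 0},
])

```text
t: 7.27
ee_pos: [510.8, -254.2, 15.9]
orientation: [-1.908, 1.84, -0.574]
ft_force: [-1.2, 0.4, -2.5]
width: 49.8
```

```bash
python3 - <<'E'
from h import *
st()
d=grab('scene'); save('scene8',d['img'][140:200,160:240],8);np.savez('scene8.npz',**d)
W=cloud(d); P=W.reshape(-1,3)
for c,zr in (((527,-253),(48,82)),((502,-143),(47,62))):
    m=(np.hypot(P[:,0]-c[0],P[:,1]-c[1])<32)&(P[:,2]>zr[0])&(P[:,2]<zr[1])&(d['img'].min(-1).reshape(-1)>170); Q=P[m]
    A=np.c_[Q[:,:2]-Q[:,:2].mean(0),np.ones(len(Q))]; print(m.sum(),Q.mean(0),'plane',np.linalg.lstsq(A,Q[:,2],rcond=None)[0],Q.min(0),Q.max(0))
E
```

```text
t 7.2667 tcp [ 510.803 -254.202   15.9  ] grasp [ 526.438 -253.625   26.682] q [-0.324  1.084  1.226 -0.301  1.758  1.304] w 49.79045308567947 F [-1.239  0.44  -2.463]
jaw [ 0.036 -0.999  0.002] fing [-0.823 -0.03  -0.567]
58 [ 518.566 -252.873   57.894] plane [ 0.066  0.001 57.894] [ 502.227 -277.141   53.803] [ 535.529 -232.476   60.636]
112 [ 503.859 -143.576   56.196] plane [-0.01  -0.014 56.196] [ 478.957 -169.342   48.278] [ 526.707 -119.604   59.722]
```

View pics/scene8.png

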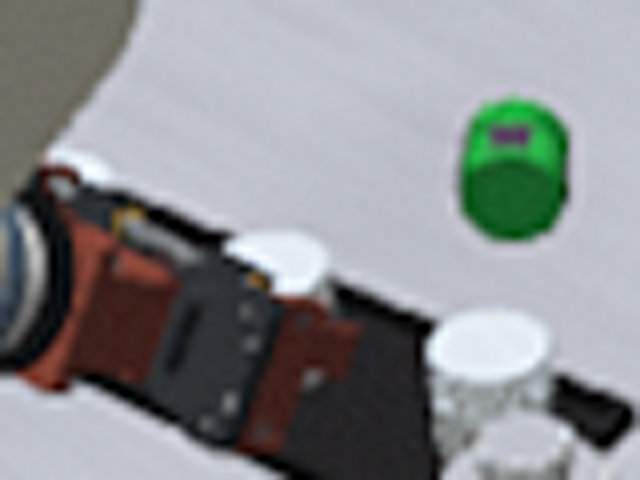

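Request:
jog_arm([
  {"dp": [0, 0, -0.01], "turn": [0, 0.006, 0], "claw": 0},
  {"dp": [0, 0, -0.015], "turn": [0, 0.012, 0], "claw": 0},
  {"dp": [0, 0, -0.015], "turn": [0, 0.012, 0], "claw": 0},
])

```text
t: 7.57
ee_pos: [510.8, -254.3, 15.3]
orientation: [-1.934, 1.865, -0.539]
ft_force: [-1.2, -0.5, 4.9]
width: 49.2
```

```bash
cat >> h.py <<'E'
def crown(d,c,zr,rad=32,thr=170):
    P=cloud(d).reshape(-1,3)
    m=(np.hypot(P[:,0]-c[0],P[:,1]-c[1])<rad)&(P[:,2]>zr[0])&(P[:,2]<zr[1])&(d['img'].min(-1).reshape(-1)>thr); Q=P[m]
    A=np.c_[Q[:,:2]-Q[:,:2].mean(0),np.ones(len(Q))]; print(m.sum(),Q.mean(0),'plane',np.linalg.lstsq(A,Q[:,2],rcond=None)[0],Q.min(0),Q.max(0))
E
python3 - <<'E'
from h import *
st()
d=grab('scene'); crown(d,(527,-253),(48,80)); crown(d,(502,-143),(47,62))
E
```

```text
t 7.5667 tcp [ 510.847 -254.346   15.326] grasp [ 526.909 -253.759   25.457] q [-0.321  1.108  1.201 -0.309  1.8    1.302] w 49.22465101179469 F [-1.192 -0.484  4.893]
jaw [ 0.036 -0.999  0.001] fing [-0.845 -0.031 -0.533]
69 [ 521.11  -253.409   57.154] plane [ 0.018 -0.011 57.154] [ 502.78  -281.2     53.201] [ 536.187 -230.904   61.078]
113 [ 503.678 -143.505   56.053] plane [-0.023 -0.022 56.053] [ 477.604 -170.272   48.371] [ 526.277 -121.318   58.982]
```

Request:
jog_arm([
  {"dp": [0, 0, 0], "turn": [0, 0, 0], "claw": 0.65},
  {"dp": [0, 0, 0], "turn": [0, 0, 0], "claw": 0.8},
  {"dp": [0, 0, 0], "turn": [0, 0, 0], "claw": 1},
  {"dp": [0, 0, 0], "turn": [0, 0, 0], "claw": 1},
  {"dp": [0, 0, 0], "turn": [0, 0, 0], "claw": 1},
  {"dp": [0, 0, 0], "turn": [0, 0, 0], "claw": 1},
  {"dp": [0, 0, 0], "turn": [0, 0, 0], "claw": 1},
  {"dp": [0, 0, 0], "turn": [0, 0, 0], "claw": 1},
])

```text
t: 8.28
ee_pos: [510.9, -254.3, 15.4]
orientation: [-1.933, 1.864, -0.54]
ft_force: [0.1, 0.0, -0.0]
width: 87.6
```

```bash
python3 - <<'E'
from h import *
st()
d=grab('scene'); crown(d,(527,-253),(48,80)); crown(d,(502,-143),(47,62)); save('scene9',d['img'][140:200,160:240],8)
E
```

```text
t 8.2833 tcp [ 510.891 -254.347   15.364] grasp [ 526.943 -253.762   25.513] q [-0.322  1.107  1.202 -0.309  1.799  1.302] w 87.56827457926249 F [ 0.103  0.001 -0.036]
jaw [ 0.036 -0.999  0.001] fing [-0.845 -0.031 -0.534]
74 [ 520.897 -255.494   56.232] plane [ 0.005 -0.019 56.232] [ 501.236 -279.567   53.412] [ 544.286 -230.388   60.295]
111 [ 503.68  -143.201   56.216] plane [-0.024  0.003 56.216] [ 478.257 -170.239   50.208] [ 526.412 -119.335   60.001]
```

View pics/scene9.png

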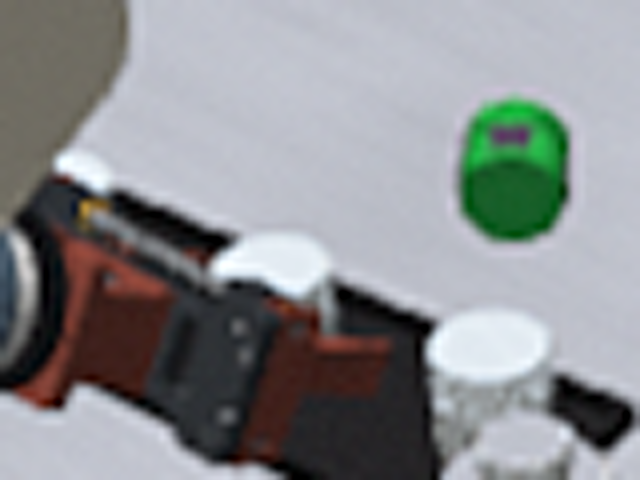

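Request:
jog_arm([
  {"dp": [0.06, 0, 0.15], "turn": [0, 0, 0], "claw": 1},
  {"dp": [0.12, 0, 0.35], "turn": [0, 0, 0], "claw": 1},
  {"dp": [0.2, 0, 0.6], "turn": [0, 0, 0], "claw": 1},
  {"dp": [0.3, 0, 0.85], "turn": [0, 0, 0], "claw": 1},
  {"dp": [0.3, 0, 1], "turn": [0, 0, 0], "claw": 1},
  {"dp": [0.3, 0, 1], "turn": [0, 0, 0], "claw": 1},
])

```text
t: 8.83
ee_pos: [537.1, -254.9, 99.2]
orientation: [-1.931, 1.86, -0.548]
ft_force: [-0.6, 0.0, 0.3]
width: 87.9
```

Request:
jog_arm([
  {"dp": [0, 0, 0.3], "turn": [0, -0.03, 0], "claw": 1},
  {"dp": [0, 0, 0.6], "turn": [0, -0.06, 0], "claw": 1},
  {"dp": [0, 0, 0.9], "turn": [0, -0.09, 0], "claw": 1},
  {"dp": [0, 0, 1], "turn": [0, -0.12, 0], "claw": 1},
  {"dp": [0, 0, 1], "turn": [0, -0.15, 0], "claw": 1},
  {"dp": [0, 0, 1], "turn": [0, -0.18, 0], "claw": 1},
  {"dp": [0, 0, 1], "turn": [0, -0.21, 0], "claw": 1},
  {"dp": [0, 0, 1], "turn": [0, -0.24, 0], "claw": 1},
  {"dp": [0, 0, 1], "turn": [0, -0.27, 0], "claw": 1},
  {"dp": [0, 0, 1], "turn": [0, -0.3, 0], "claw": 1},
  {"dp": [0, 0, 1], "turn": [0, -0.32, 0], "claw": 1},
])

```text
t: 9.75
ee_pos: [535.8, -254.7, 179.4]
orientation: [-1.235, 1.176, -1.225]
ft_force: [0.5, -0.3, -0.3]
width: 87.4
```

```bash
python3 - <<'E'
from h import *
st()
plan((527,-255,45),0,2)
d=grab('scene'); crown(d,(527,-253),(48,80)); crown(d,(502,-143),(47,62)); save('scene10',d['img'][130:220,140:260],6); np.savez('scene10.npz',**d)
d=grab('top'); crown(d,(527,-253),(48,80),thr=120); crown(d,(502,-143),(47,62),thr=120);save('top10',d['img'][130:230,280:430],5);np.savez('top10.npz',**d)
E
```

```text
t 9.75 tcp [ 535.756 -254.69   179.448] grasp [ 535.599 -254.073  198.437] q [-0.45   0.42   1.75  -0.032  0.95   1.122] w 87.44503837368529 F [ 0.485 -0.315 -0.343]
jaw [ 0.016 -0.999  0.033] fing [ 0.008 -0.033 -0.999]
sign -1 turn deg [1.9 0.5 1.1] TURN [0.01  0.003 0.006] tcp [ 527. -255.   26.] DP [-0.11  -0.004 -1.918]
104 [ 526.803 -253.103   56.165] plane [-0.02  -0.046 56.165] [ 501.444 -277.92    50.252] [ 549.668 -232.509   59.955]
116 [ 503.514 -143.901   55.587] plane [-0.006 -0.005 55.587] [ 478.182 -171.174   47.786] [ 526.398 -120.327   59.459]
64 [ 512.677 -245.353   53.628] plane [-0.045  0.017 53.628] [ 501.28  -257.449   48.191] [ 522.163 -230.435   58.878]
284 [ 501.573 -143.322   53.934] plane [ 0.01  -0.001 53.934] [ 478.588 -166.434   48.344] [ 525.707 -119.261   59.611]
```

View pics/scene10.png

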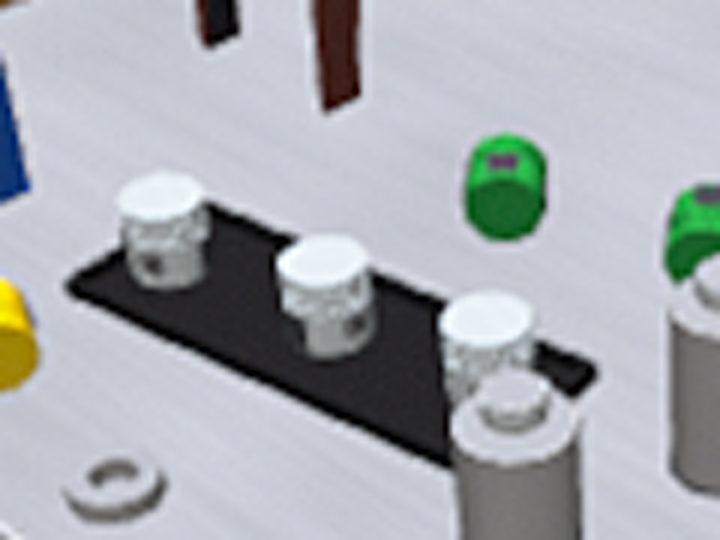

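View pics/top10.png

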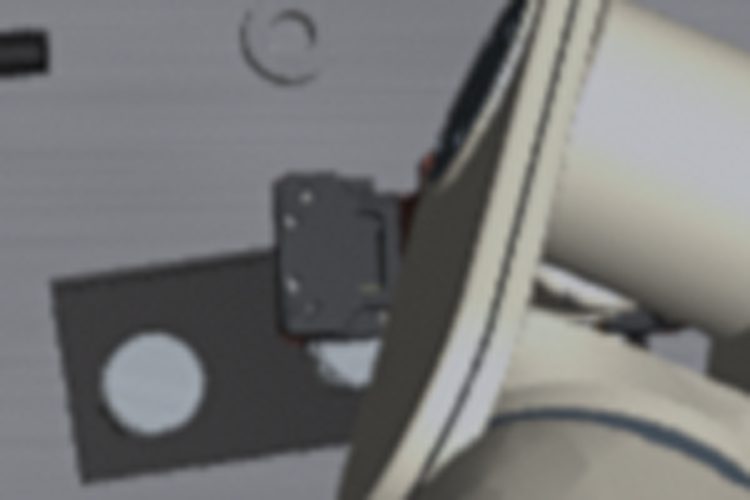

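Request:
jog_arm([
  {"dp": [-0.05, 0, -0.2], "turn": [0.01, 0.003, 0.006], "claw": 1},
  {"dp": [-0.12, 0, -0.4], "turn": [0.01, 0.003, 0.006], "claw": 1},
  {"dp": [-0.12, 0, -0.7], "turn": [0.01, 0.003, 0.006], "claw": 1},
  {"dp": [-0.12, 0, -1], "turn": [0.01, 0.003, 0.006], "claw": 1},
  {"dp": [-0.12, 0, -1], "turn": [0.01, 0.003, 0.006], "claw": 1},
])

```text
t: 10.27
ee_pos: [522.3, -253.2, 94.8]
orientation: [-1.233, 1.196, -1.174]
ft_force: [0.1, -0.2, -0.1]
width: 87.7
```

```bash
python3 - <<'E'
from h import *
st()
plan((525.5,-254,37),0,2)
E
```

```text
t 10.2667 tcp [ 522.343 -253.197   94.845] grasp [ 522.612 -253.262  113.842] q [-0.47   0.538  1.798 -0.005  0.82   1.069] w 87.71821744683258 F [ 0.083 -0.233 -0.077]
jaw [ 0.034 -0.999 -0.004] fing [-0.014  0.003 -1.   ]
sign -1 turn deg [-0.2 -0.8  0. ] TURN [-0.001 -0.004  0.   ] tcp [ 525.5 -254.    18. ] DP [ 0.04  -0.01  -0.961]
```

Request:
jog_arm([
  {"dp": [0.03, 0, -0.2], "turn": [0, -0.003, 0], "claw": 1},
  {"dp": [0.04, 0, -0.4], "turn": [-0.001, -0.003, 0], "claw": 1},
  {"dp": [0.04, 0, -0.6], "turn": [-0.001, -0.003, 0], "claw": 1},
  {"dp": [0.04, 0, -0.8], "turn": [-0.001, -0.003, 0], "claw": 1},
  {"dp": [0.04, 0, -0.92], "turn": [-0.001, -0.003, 0], "claw": 1},
  {"dp": [0.04, 0, -0.92], "turn": [-0.001, -0.003, 0], "claw": 1},
])

```text
t: 10.77
ee_pos: [524.9, -252.7, 19.8]
orientation: [-1.23, 1.19, -1.178]
ft_force: [0.4, 0.2, 0.6]
width: 87.8
```

```bash
python3 - <<'E'
from h import *
st()
plan((525.5,-254,37),0,2)
d=grab('scene'); save('scene11',d['img'][130:220,140:260],6)
E
```

```text
t 10.7667 tcp [ 524.913 -252.65    19.797] grasp [ 525.067 -252.681   38.797] q [-0.468  0.659  1.813 -0.003  0.678  1.071] w 87.7577294023568 F [0.447 0.172 0.554]
jaw [ 0.035 -0.999 -0.002] fing [-0.008  0.002 -1.   ]
sign -1 turn deg [-0.1 -0.5  0. ] TURN [-0.001 -0.003  0.   ] tcp [ 525.5 -254.    18. ] DP [ 0.007 -0.017 -0.022]
```

View pics/scene11.png

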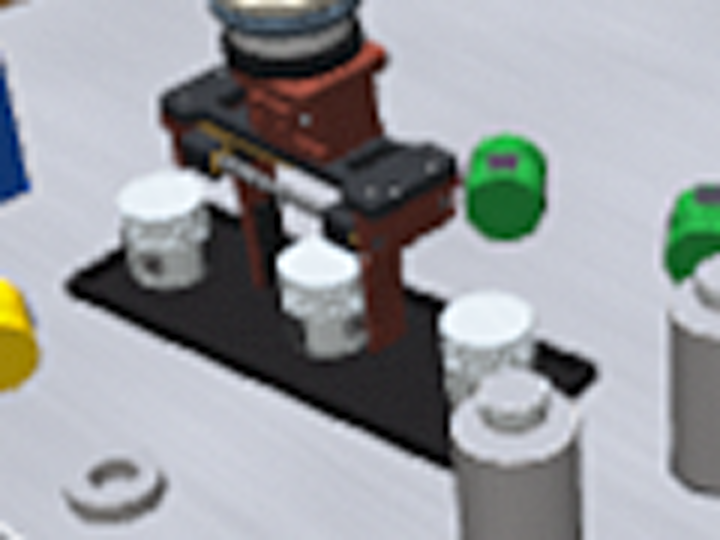

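Request:
jog_arm([
  {"dp": [0.006, -0.015, 0], "turn": [0, -0.002, 0], "claw": 1},
  {"dp": [0.006, -0.015, 0], "turn": [0, -0.002, 0], "claw": 0.7},
  {"dp": [0.006, -0.015, 0], "turn": [0, -0.002, 0], "claw": 0.6},
  {"dp": [0.006, -0.015, 0], "turn": [0, -0.002, 0], "claw": 0.5},
  {"dp": [0.006, -0.015, 0], "turn": [0, -0.002, 0], "claw": 0.4},
  {"dp": [0.006, -0.015, 0], "turn": [0, -0.002, 0], "claw": 0.2},
  {"dp": [0.006, -0.015, 0], "turn": [0, -0.002, 0], "claw": 0},
  {"dp": [0.006, -0.015, 0], "turn": [0, -0.002, 0], "claw": 0},
  {"dp": [0.006, -0.015, 0], "turn": [0, -0.002, 0], "claw": 0},
])

```text
t: 11.57
ee_pos: [526.0, -254.2, 21.0]
orientation: [-1.225, 1.184, -1.183]
ft_force: [-0.4, -0.2, 2.8]
width: 49.8
```

Request:
jog_arm([
  {"dp": [0, 0, 0.1], "turn": [0, 0, 0], "claw": 0},
  {"dp": [0, 0, 0.3], "turn": [0, 0, 0], "claw": 0},
  {"dp": [0, 0, 0.5], "turn": [0, 0, 0], "claw": 0},
  {"dp": [0, 0, 0.75], "turn": [0, 0, 0], "claw": 0},
  {"dp": [0, 0, 1], "turn": [0, 0, 0], "claw": 0},
  {"dp": [0, 0, 1], "turn": [0, 0, 0], "claw": 0},
])

```text
t: 12.07
ee_pos: [528.0, -255.2, 104.7]
orientation: [-1.223, 1.179, -1.187]
ft_force: [1.3, 0.0, -3.1]
width: 49.9
```

```bash
python3 - <<'E'
from h import *
st()
d=grab('scene'); save('scene12',d['img'][110:210,140:260],6)
crown(d,(525,-253),(125,155),rad=30)
E
```

```text
t 12.0667 tcp [ 527.979 -255.19   104.674] grasp [ 527.888 -255.158  123.674] q [-0.471  0.523  1.794  0.001  0.82   1.064] w 49.8862018514752 F [ 1.326  0.031 -3.095]
jaw [ 0.035 -0.999  0.002] fing [ 0.005 -0.002 -1.   ]
72 [ 536.07  -256.537  139.941] plane [ -0.06    0.027 139.941] [ 511.397 -278.146  125.252] [ 553.435 -228.609  153.899]
```

View pics/scene12.png

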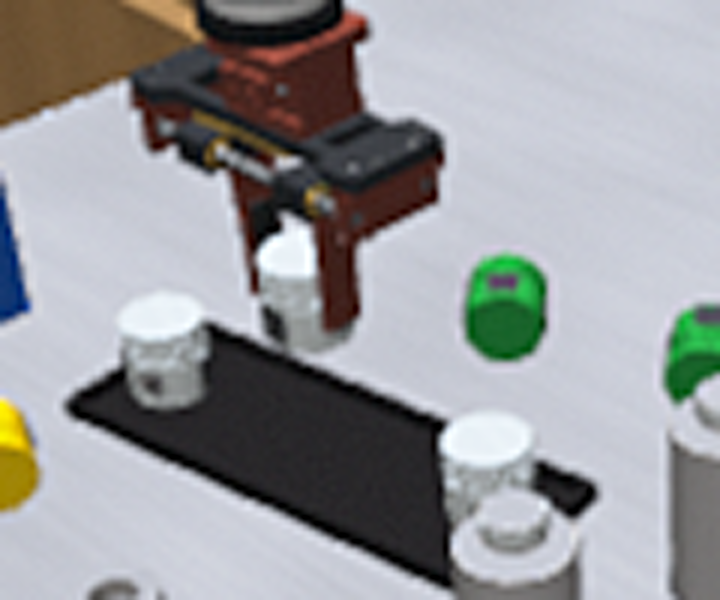

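```bash
python3 - <<'E'
from kin2 import *
np.set_printoptions(precision=3,suppress=True)
q=np.array([-0.471,0.523,1.794,0.001,0.82,1.064])
for y in range(-255,230,60):
    q,e=ik((518,y,220),0,2-10*(y+255)/480,q); print(y,q,e)
q,e=ik((514.5,227,140),0,-8,q); print(y,q,e)
E
```

```text
-255 [-0.478  0.38   1.755 -0.     1.007  1.058] 2.953640074985131e-13
-195 [-0.382  0.346  1.807  0.     0.988  1.176] 1.7412888127548732e-15
-135 [-0.277  0.32   1.846  0.     0.975  1.302] 1.7199218062344597e-15
-75 [-0.167  0.303  1.872  0.     0.967  1.435] 1.7291830531772007e-15
-15 [-0.052  0.296  1.882  0.     0.963  1.571] 1.5844752491859296e-10
45 [ 0.064  0.298  1.879 -0.     0.964  1.709] 9.831366718102199e-10
105 [0.177 0.311 1.861 0.    0.97  1.844] 2.5896915295709636e-15
165 [ 0.286  0.332  1.828 -0.     0.981  1.975] 2.150121382626979e-15
225 [0.389 0.362 1.783 0.    0.997 2.099] 3.783906538126676e-16
225 [ 0.394  0.471  1.838 -0.     0.833  2.105] 6.482604409686253e-15
```

Request:
jog_arm([
  {"dp": [0, 0, 0.2], "turn": [0, 0, 0], "claw": 0},
  {"dp": [0, 0, 0.4], "turn": [0, 0, 0], "claw": 0},
  {"dp": [0, 0, 0.6], "turn": [0, 0, 0], "claw": 0},
  {"dp": [0, 0, 0.8], "turn": [0, 0, 0], "claw": 0},
  {"dp": [0, 0, 1], "turn": [0, 0, 0], "claw": 0},
  {"dp": [0, 0, 1], "turn": [0, 0, 0], "claw": 0},
])

```text
t: 12.62
ee_pos: [528.2, -255.3, 184.3]
orientation: [-1.223, 1.178, -1.188]
ft_force: [0.7, 0.2, -2.3]
width: 49.7
```

Request:
jog_arm([
  {"dp": [0, 0.05, 0.1], "turn": [0, 0, 0], "claw": 0},
  {"dp": [0, 0.25, 0.2], "turn": [0, 0, 0], "claw": 0},
  {"dp": [0, 0.5, 0.2], "turn": [0, 0, 0], "claw": 0},
  {"dp": [0, 0.75, 0.2], "turn": [0, 0, 0], "claw": 0},
  {"dp": [0, 1, 0.2], "turn": [0, 0, 0], "claw": 0},
  {"dp": [0, 1, 0.2], "turn": [0, 0, 0], "claw": 0},
])

```text
t: 13.12
ee_pos: [527.0, -171.2, 199.4]
orientation: [-1.224, 1.179, -1.184]
ft_force: [-0.5, 0.2, -1.8]
width: 49.3
```

```bash
python3 - <<'E'
from h import *
st()
d=grab('scene'); save('scene13',d['img'],1.5);np.savez('scene13.npz',**d)
E
```

```text
t 13.1167 tcp [ 527.01  -171.204  199.437] grasp [ 526.947 -171.203  218.437] q [-0.336  0.348  1.809  0.001  0.982  1.197] w 49.305165067883195 F [-0.461  0.179 -1.804]
jaw [ 0.037 -0.999  0.   ] fing [ 0.003 -0.    -1.   ]
```

View pics/scene13.png

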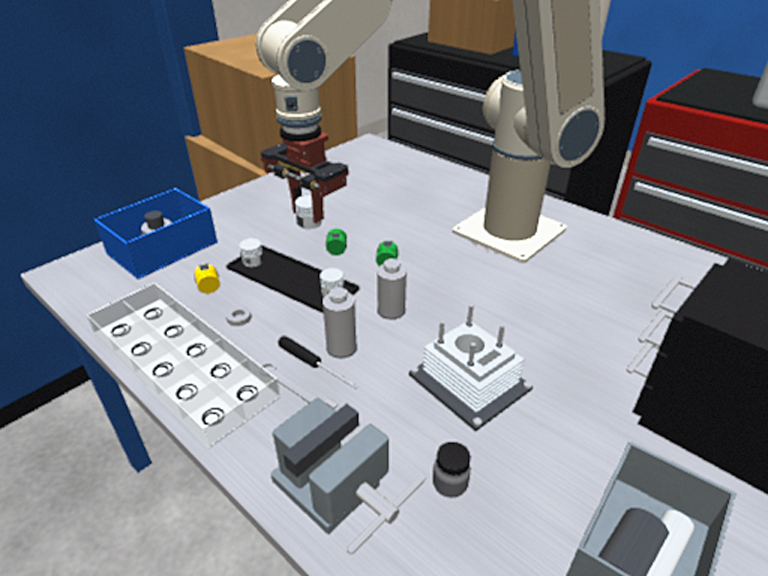

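Request:
jog_arm([
  {"dp": [0, 0.25, 0.01], "turn": [0, 0, -0.005], "claw": 0},
  {"dp": [0, 0.5, 0.01], "turn": [0, 0, -0.01], "claw": 0},
  {"dp": [0, 0.75, 0.01], "turn": [0, 0, -0.015], "claw": 0},
  {"dp": [0, 1, 0.01], "turn": [0, 0, -0.015], "claw": 0},
  {"dp": [0, 1, 0.01], "turn": [0, 0, -0.015], "claw": 0},
])

```text
t: 13.58
ee_pos: [526.8, -90.2, 199.9]
orientation: [-1.204, 1.213, -1.217]
ft_force: [-0.1, 0.1, -2.1]
width: 49.8
```

Request:
jog_arm([
  {"dp": [0, 0.25, 0.01], "turn": [0, 0, -0.005], "claw": 0},
  {"dp": [0, 0.5, 0.01], "turn": [0, 0, -0.01], "claw": 0},
  {"dp": [0, 0.75, 0.01], "turn": [0, 0, -0.015], "claw": 0},
  {"dp": [0, 1, 0.01], "turn": [0, 0, -0.015], "claw": 0},
  {"dp": [0, 1, 0.01], "turn": [0, 0, -0.015], "claw": 0},
])

```text
t: 14.0
ee_pos: [526.7, -8.3, 200.4]
orientation: [-1.182, 1.247, -1.249]
ft_force: [0.1, -0.9, -2.7]
width: 49.8
```

Request:
jog_arm([
  {"dp": [0, 0.25, 0.01], "turn": [0, 0, -0.005], "claw": 0},
  {"dp": [0, 0.5, 0.01], "turn": [0, 0, -0.01], "claw": 0},
  {"dp": [0, 0.75, 0.01], "turn": [0, 0, -0.015], "claw": 0},
  {"dp": [0, 1, 0.01], "turn": [0, 0, -0.015], "claw": 0},
  {"dp": [0, 1, 0.01], "turn": [0, 0, -0.015], "claw": 0},
])

```text
t: 14.42
ee_pos: [526.9, 73.1, 201.1]
orientation: [-1.159, 1.28, -1.282]
ft_force: [-0.5, -0.1, -2.1]
width: 50.2
```

```bash
python3 - <<'E'
from h import *
st()
plan((514.5,227,220),0,-8)
d=grab('top'); save('top14',d['img'][120:280,100:300],4);np.savez('top14.npz',**d)
d=grab('scene'); save('scene14',d['img'][120:280,200:380],4);np.savez('scene14.npz',**d)
E
```

```text
t 14.4167 tcp [526.915  73.069 201.069] grasp [526.876  73.061 220.069] q [0.115 0.314 1.855 0.    0.97  1.785] w 50.23991135691185 F [-0.533 -0.091 -2.12 ]
jaw [-0.099 -0.995 -0.001] fing [ 0.002  0.    -1.   ]
sign -1 turn deg [-0.   0.1 -2.3] TURN [-0.     0.001 -0.013] tcp [514.5 227.  201. ] DP [-0.155  1.924 -0.001]
```

View pics/scene14.png

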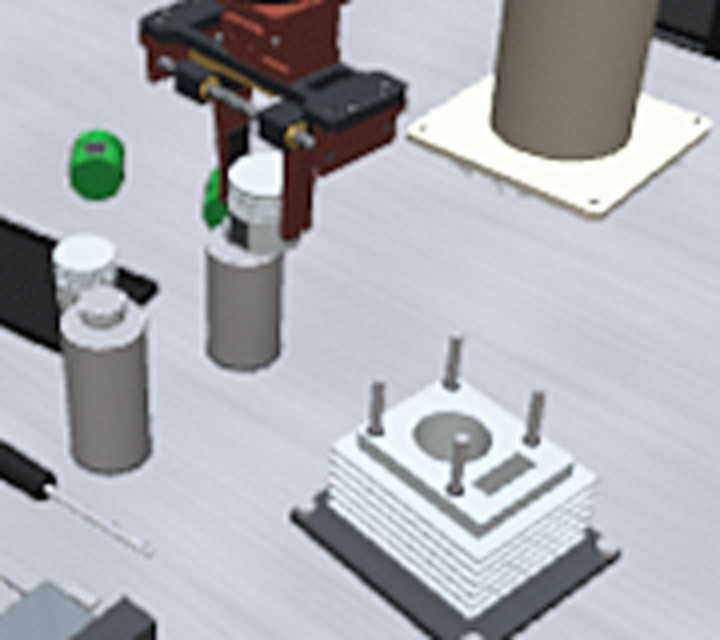

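View pics/top14.png

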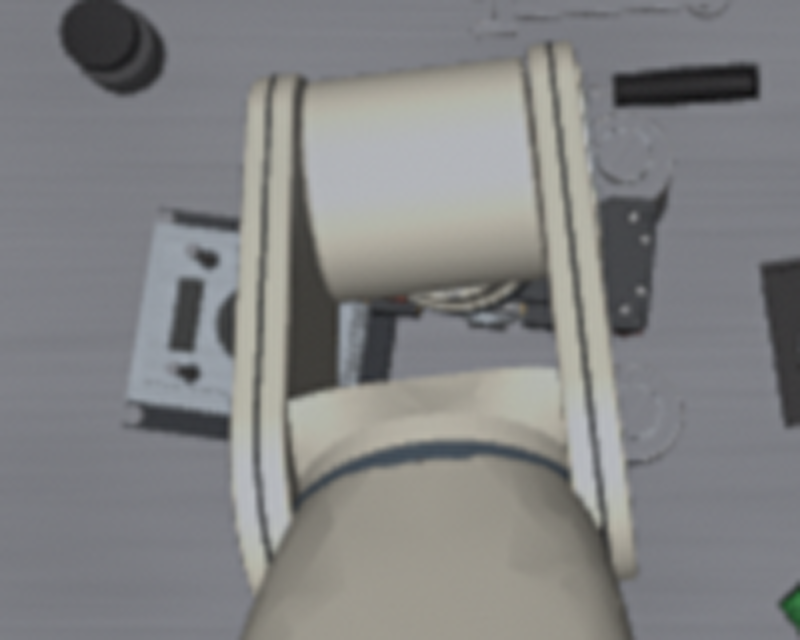

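```bash
python3 - <<'E'
from h import *
np.set_printoptions(precision=2,suppress=True)
for n in('top0','scene0'):
    d=dict(np.load(n+'.npz')); g=d['img'].mean(-1); W=cloud(d)
    # bore: rectify deck plane z=90 at 0.5mm/px
    xs=np.arange(440,590,.5); ys=np.arange(160,310,.5); X,Y=np.meshgrid(xs,ys,indexing='ij')
    Pw=np.c_[X.ravel(),Y.ravel(),np.full(X.size,90.),np.ones(X.size)]; C=Pw@d['camera_from_world'].T
    u=(C[:,0]/C[:,2]*d['f']+d['cx']).reshape(X.shape).astype(np.float32); v=(C[:,1]/C[:,2]*d['f']+d['cy']).reshape(X.shape).astype(np.float32)
    r=cv2.remap(d['img'],u,v,cv2.INTER_CUBIC); save('rect_'+n,r,2); np.save('rect_'+n,r)
    gg=r.mean(-1)
    for th in ((95,105,115) if n=='top0' else (140,160,180)):
        k,lab,st_,ce=cv2.connectedComponentsWithStats((gg<th).astype(np.uint8))
        for i in range(1,k):
            a=st_[i][4]
            if 300<a<20000 and st_[i][0]>3 and st_[i][1]>3:
                print(n,th,'center',440+ce[i][1]*.5,160+ce[i][0]*.5,'area',a/4,'bbox',st_[i][2]/2,st_[i][3]/2)
    # deck height
    P=W.reshape(-1,3); m=(abs(P[:,0]-514)<35)&(abs(P[:,1]-232)<35)&(P[:,2]>80)&(P[:,2]<100); print('deck z',np.median(P[m,2]))
E
```

```text
top0 95 center 473.8421052631579 196.58918128654972 area 85.5 bbox 11.0 10.5
top0 95 center 484.23017902813297 269.3708439897698 area 97.75 bbox 13.0 10.0
top0 95 center 514.2735175814195 226.83346308550668 area 1926.75 bbox 50.0 50.0
top0 95 center 520.6222859483818 271.4971323228185 area 610.25 bbox 19.0 44.5
top0 95 center 545.4534246575342 186.85753424657534 area 91.25 bbox 11.0 10.5
top0 95 center 556.0443645083933 259.515587529976 area 104.25 bbox 14.0 11.0
top0 105 center 473.78236607142856 196.10044642857144 area 112.0 bbox 15.0 11.5
top0 105 center 484.25536480686696 269.50536480686696 area 116.5 bbox 14.5 11.0
top0 105 center 514.3031569752932 226.8993636136761 area 2003.5 bbox 51.0 51.0
top0 105 center 520.708938547486 271.5312849162011 area 671.25 bbox 20.0 46.0
top0 105 center 545.4965357967667 186.84411085450347 area 108.25 bbox 12.0 11.0
top0 105 center 556.1412825651303 259.63326653306615 area 124.75 bbox 15.0 12.0
top0 115 center 473.58169934640523 195.19117647058823 area 153.0 bbox 17.0 14.0
top0 115 center 484.28073394495414 269.62660550458713 area 136.25 bbox 15.5
[... 492 characters left out ...]
45.5 bbox 42.0 68.0
scene0 140 center 520.2498821310703 271.33569071192835 area 530.25 bbox 18.5 42.5
scene0 140 center 524.9032685512368 212.60203180212014 area 283.0 bbox 32.5 32.5
scene0 160 center 552.871387283237 257.79862291737504 area 1470.5 bbox 122.5 94.5
scene0 160 center 518.3566731612275 229.6726741354116 area 2053.0 bbox 61.5 70.0
scene0 160 center 520.3536045106725 271.24486508256143 area 620.75 bbox 20.0 44.5
scene0 180 center 552.5084916522741 257.92551813471505 area 1737.0 bbox 124.5 96.0
scene0 180 center 518.3782876329043 229.71824286513709 area 2233.75 bbox 62.5 72.0
scene0 180 center 520.3545030498744 271.22784355938285 area 696.75 bbox 21.5 46.0
deck z 91.00672017564028
```

View pics/rect_top0.png

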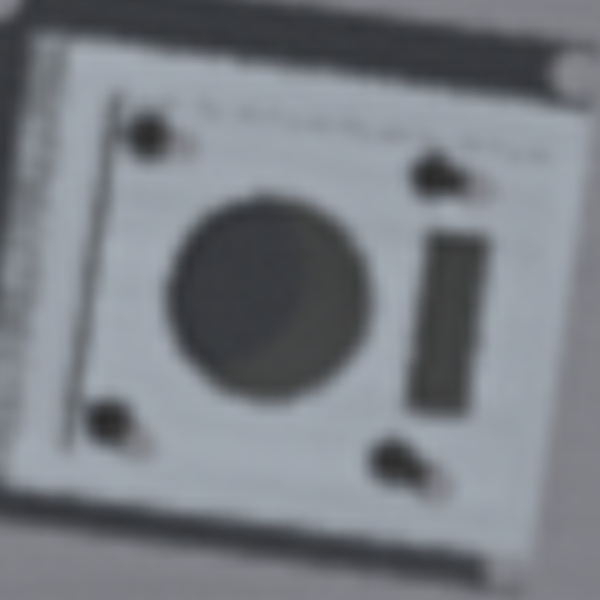

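View pics/rect_scene0.png

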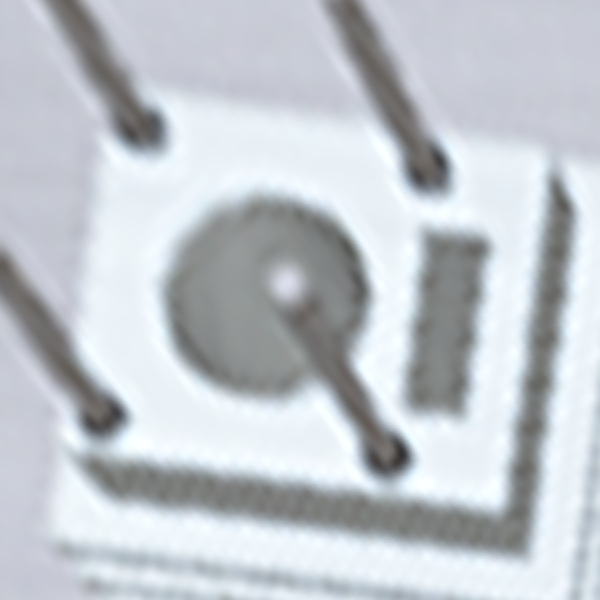

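Request:
jog_arm([
  {"dp": [-0.02, 0.25, 0], "turn": [0, 0, -0.005], "claw": 0},
  {"dp": [-0.04, 0.5, 0], "turn": [0, 0, -0.013], "claw": 0},
  {"dp": [-0.06, 0.75, 0], "turn": [0, 0, -0.013], "claw": 0},
  {"dp": [-0.08, 0.96, 0], "turn": [0, 0, -0.013], "claw": 0},
  {"dp": [-0.08, 0.96, 0], "turn": [0, 0, -0.013], "claw": 0},
])

```text
t: 14.93
ee_pos: [520.6, 148.5, 200.9]
orientation: [-1.139, 1.309, -1.312]
ft_force: [0.5, -0.6, -2.9]
width: 49.2
```

Request:
jog_arm([
  {"dp": [-0.02, 0.25, 0], "turn": [0, 0, 0], "claw": 0},
  {"dp": [-0.04, 0.5, 0], "turn": [0, 0, 0], "claw": 0},
  {"dp": [-0.06, 0.75, 0], "turn": [0, 0, 0], "claw": 0},
  {"dp": [-0.08, 0.92, 0], "turn": [0, 0, 0], "claw": 0},
  {"dp": [-0.08, 0.92, 0], "turn": [0, 0, 0], "claw": 0},
])

```text
t: 15.35
ee_pos: [514.4, 222.7, 200.9]
orientation: [-1.139, 1.309, -1.311]
ft_force: [1.3, -0.4, -2.0]
width: 49.8
```

```bash
python3 - <<'E'
from h import *
st()
plan((514.3,226.9,220),0,-8.2)
d=grab('scene'); save('scene15',d['img'][130:280,260:380],5);np.savez('scene15.npz',**d)
d=grab('top'); save('top15',d['img'][120:280,100:300],4);np.savez('top15.npz',**d)
E
```

```text
t 15.35 tcp [514.427 222.744 200.868] grasp [514.388 222.748 219.868] q [ 0.388  0.356  1.793 -0.001  0.991  2.097] w 49.80268818628159 F [ 1.343 -0.401 -2.042]
jaw [-0.138 -0.99  -0.   ] fing [ 0.002 -0.    -1.   ]
sign -1 turn deg [ 0.   0.1 -0.3] TURN [ 0.     0.001 -0.002] tcp [514.3 226.9 201. ] DP [-0.002  0.052  0.002]
```

View pics/scene15.png

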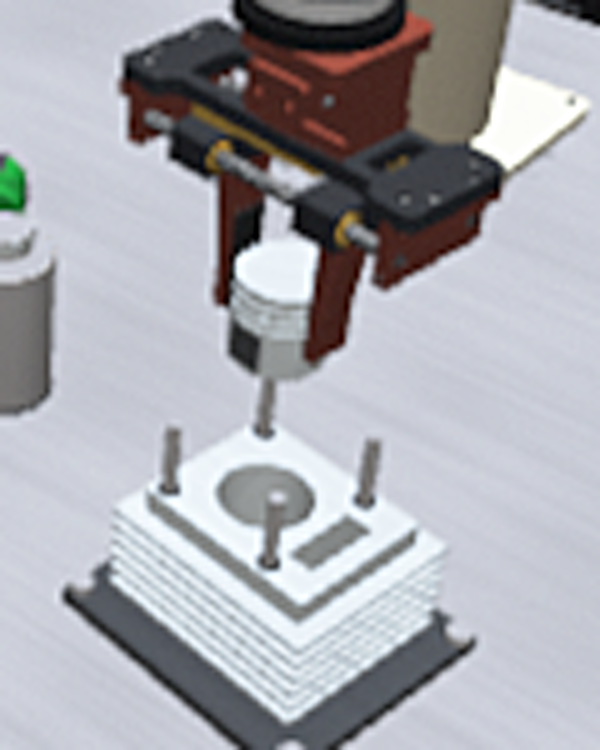

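View pics/top15.png

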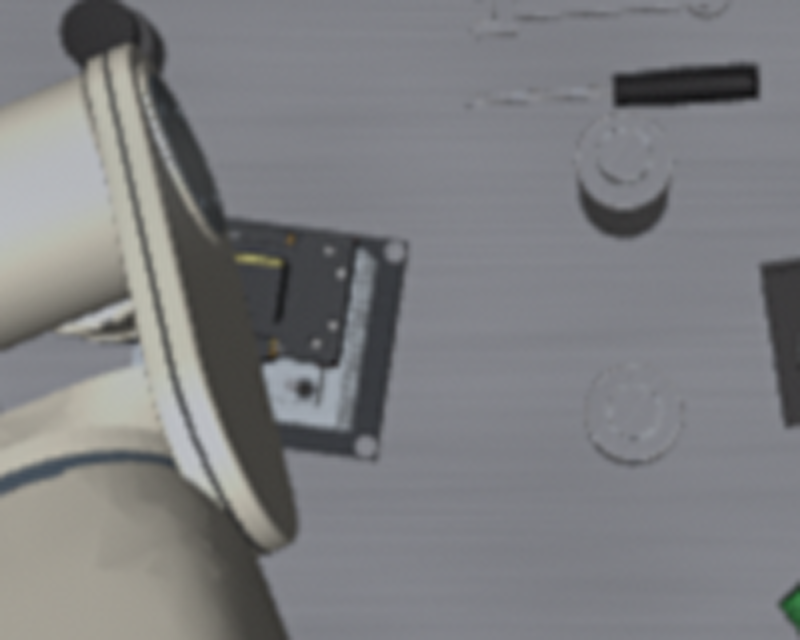

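```bash
cat > ov.py <<'E'
from h import *
def overlay(d,tcp,yaw,offs,name,s=10,win=(290,160,345,215),zoff=-17,tilt=0):
    u0,v0,u1,v1=win; im=cv2.resize(d['img'][v0:v1,u0:u1],None,fx=s,fy=s,interpolation=cv2.INTER_CUBIC)
    th=np.linspace(0,2*np.pi,200); Z=Rn.from_euler('z',yaw,degrees=True)
    for (ox,oy,oz),col in offs:
        c=np.array(tcp)+Z.apply([ox,oy,0])+[0,0,zoff+oz]
        for z in(0,50):
            P=np.c_[c[0]+25*np.cos(th),c[1]+25*np.sin(th),np.full(200,c[2]+z),np.ones(200)]@d['camera_from_world'].T
            uv=np.c_[(P[:,0]/P[:,2]*d['f']+d['cx']+.5-u0)*s,(P[:,1]/P[:,2]*d['f']+d['cy']+.5-v0)*s]
            cv2.polylines(im,[uv.astype(np.int32)],True,col,1)
    save(name,im,1)
E
python3 - <<'E'
from ov import *
d=dict(np.load('scene15.npz'))
overlay(d,(514.43,222.74,200.87),-8,[((0,0,0),(255,0,0)),((4,0,0),(0,200,0))],'ov15')
E
```

```text
(no output)
```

View pics/ov15.png

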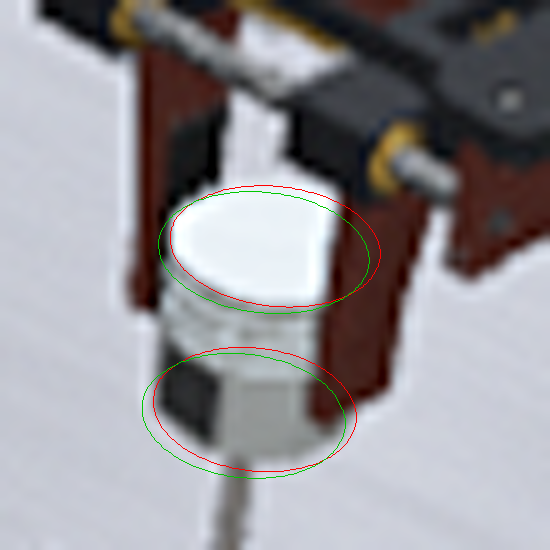

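```bash
python3 - <<'E'
from ov import *
d=dict(np.load('scene10.npz'))
overlay(d,(526,-254,21),2,[((0,0,0),(255,0,0)),((4,0,0),(0,200,0))],'ov10',win=(170,150,225,205))
d=dict(np.load('scene13.npz'))
overlay(d,(527,-171.2,199.4),2,[((0,0,0),(255,0,0)),((4,0,0),(0,200,0))],'ov13',win=(180,110,235,165))
E
```

```text
(no output)
```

View pics/ov10.png

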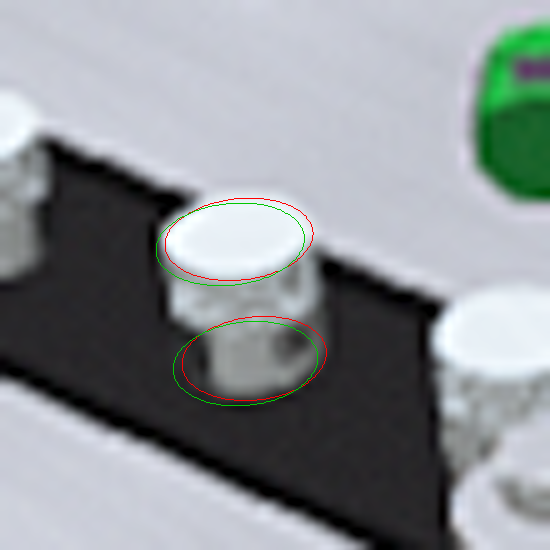

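View pics/ov13.png

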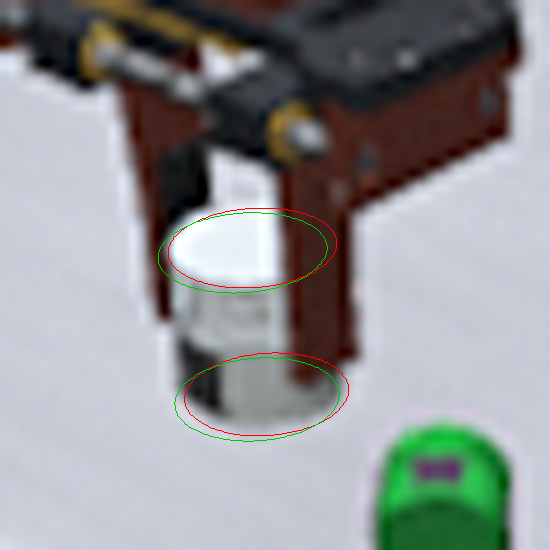

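Request:
jog_arm([
  {"dp": [0, 0.03, 0], "turn": [0, 0, -0.001], "claw": 0},
  {"dp": [0, 0.052, 0], "turn": [0, 0, -0.002], "claw": 0},
  {"dp": [0, 0.052, 0], "turn": [0, 0, -0.002], "claw": 0},
  {"dp": [0, 0.052, 0], "turn": [0, 0, -0.002], "claw": 0},
])

```text
t: 15.78
ee_pos: [514.4, 224.9, 200.8]
orientation: [-1.137, 1.314, -1.317]
ft_force: [0.9, -0.0, -2.3]
width: 49.7
```

```bash
python3 - <<'E'
from h import *
st()
plan((514.1,226.9,137),0,-8.2)
E
```

```text
t 15.7833 tcp [514.358 224.914 200.767] grasp [514.329 224.938 219.767] q [ 0.392  0.357  1.791 -0.002  0.993  2.109] w 49.740220168693796 F [ 0.859 -0.038 -2.295]
jaw [-0.145 -0.989  0.001] fing [ 0.002 -0.001 -1.   ]
sign -1 turn deg [0.1 0.1 0.1] TURN [0.    0.001 0.001] tcp [514.1 226.9 118. ] DP [-0.003  0.025 -1.035]
```

Request:
jog_arm([
  {"dp": [-0.003, 0.04, 0], "turn": [0, 0, 0], "claw": 0},
  {"dp": [-0.003, 0.04, -0.15], "turn": [0, 0, 0], "claw": 0},
  {"dp": [-0.003, 0.04, -0.3], "turn": [0, 0, 0], "claw": 0},
  {"dp": [-0.003, 0.04, -0.45], "turn": [0, 0, 0], "claw": 0},
  {"dp": [-0.003, 0.04, -0.5], "turn": [0, 0, 0], "claw": 0},
  {"dp": [-0.003, 0.04, -0.5], "turn": [0, 0, 0], "claw": 0},
])

```text
t: 16.28
ee_pos: [512.8, 227.6, 158.5]
orientation: [-1.141, 1.316, -1.317]
ft_force: [0.1, -0.8, -2.1]
width: 50.0
```

```bash
python3 - <<'E'
from ov import *
st()
plan((514.1,226.9,137),0,-8.2)
d=grab('scene'); np.savez('scene16.npz',**d); o,p,R=pose()
save('scene16',d['img'][150:270,270:370],6)
overlay(d,p,-8.2,[((0,0,0),(255,0,0))],'ov16',win=(285,180,345,240))
E
```

```text
t 16.2833 tcp [512.778 227.557 158.486] grasp [512.819 227.611 177.486] q [ 0.397  0.416  1.818 -0.002  0.911  2.115] w 50.04607108460625 F [ 0.051 -0.824 -2.109]
jaw [-0.145 -0.989  0.003] fing [-0.002 -0.003 -1.   ]
sign -1 turn deg [ 0.2 -0.1  0.1] TURN [ 0.001 -0.001  0.001] tcp [514.1 226.9 118. ] DP [ 0.017 -0.008 -0.506]
```

View pics/scene16.png

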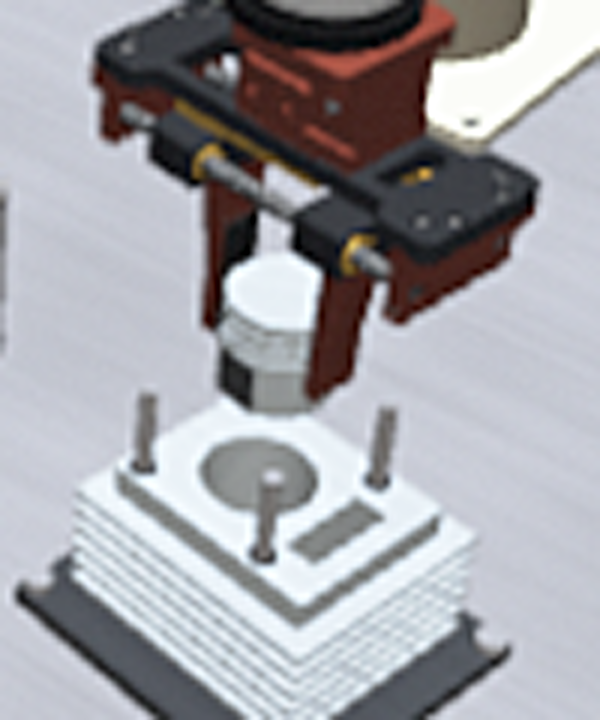

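View pics/ov16.png

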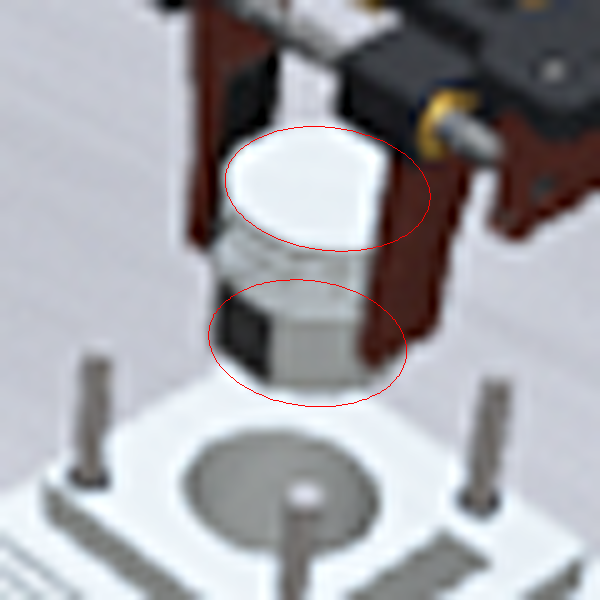

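Request:
jog_arm([
  {"dp": [0.017, -0.008, 0], "turn": [0.001, -0.001, 0.001], "claw": 0},
  {"dp": [0.017, -0.008, -0.12], "turn": [0.001, -0.001, 0.001], "claw": 0},
  {"dp": [0.017, -0.008, -0.24], "turn": [0.001, -0.001, 0.001], "claw": 0},
  {"dp": [0.017, -0.008, -0.32], "turn": [0.001, -0.001, 0.001], "claw": 0},
  {"dp": [0.017, -0.008, -0.32], "turn": [0.001, -0.001, 0.001], "claw": 0},
])

```text
t: 16.75
ee_pos: [513.6, 226.7, 132.0]
orientation: [-1.139, 1.313, -1.313]
ft_force: [-0.6, 0.2, -2.0]
width: 49.6
```

```bash
python3 - <<'E'
from ov import *
st()
plan((514.1,226.9,136),0,-8.2)
d=grab('scene'); np.savez('scene17.npz',**d); o,p,R=pose()
overlay(d,p,-8.2,[((0,0,0),(255,0,0))],'ov17',win=(275,180,355,255),s=9)
E
```

```text
t 16.75 tcp [513.613 226.685 132.006] grasp [513.621 226.69  151.006] q [ 0.394  0.454  1.834 -0.     0.855  2.108] w 49.61151639512862 F [-0.562  0.239 -1.97 ]
jaw [-0.142 -0.99   0.   ] fing [-0. -0. -1.]
sign -1 turn deg [ 0.  -0.  -0.1] TURN [ 0. -0. -0.] tcp [514.1 226.9 117. ] DP [ 0.006  0.003 -0.188]
```

View pics/ov17.png

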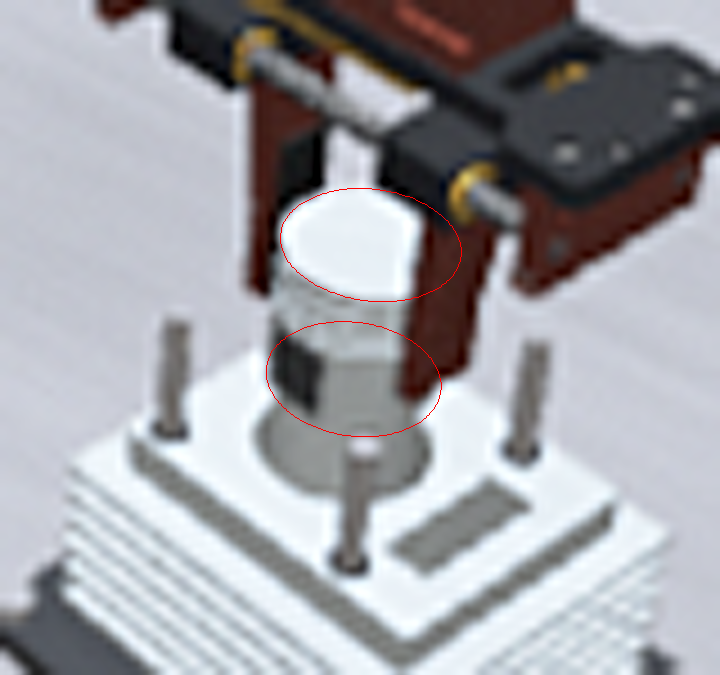

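Request:
jog_arm([
  {"dp": [0.005, 0.003, -0.06], "turn": [0, 0, 0], "claw": 0},
  {"dp": [0.005, 0.003, -0.12], "turn": [0, 0, 0], "claw": 0},
  {"dp": [0.005, 0.003, -0.175], "turn": [0, 0, 0], "claw": 0},
  {"dp": [0.005, 0.003, -0.175], "turn": [0, 0, 0], "claw": 0},
  {"dp": [0.005, 0.003, -0.175], "turn": [0, 0, 0], "claw": 0},
  {"dp": [0.005, 0.003, -0.175], "turn": [0, 0, 0], "claw": 0},
])

```text
t: 17.3
ee_pos: [514.5, 227.1, 118.8]
orientation: [-1.138, 1.313, -1.313]
ft_force: [-0.4, -0.5, -2.8]
width: 49.8
```

```bash
python3 - <<'E'
from ov import *
st()
plan((514.1,226.9,136),0,-8.2)
d=grab('scene'); np.savez('scene18.npz',**d); o,p,R=pose()
overlay(d,p,-8.2,[((0,0,0),(255,0,0))],'ov18',win=(275,180,355,255),s=9)
save('scene18',d['img'],1.5)
W=cloud(d); P=W.reshape(-1,3); im=d['img'].min(-1).reshape(-1)
m=(np.hypot(P[:,0]-514,P[:,1]-227)<30)&(P[:,2]>142)&(P[:,2]<170)&(im>205); Q=P[m]
A=np.c_[Q[:,:2]-Q[:,:2].mean(0),np.ones(len(Q))]; print(m.sum(),Q.mean(0),np.linalg.lstsq(A,Q[:,2],rcond=None)[0],Q.min(0),Q.max(0))
m=(abs(P[:,0]-515)<38)&(abs(P[:,1]-235)<38)&(P[:,2]>84)&(P[:,2]<98)&(im>205); print('deck',m.sum(),np.median(P[m,2]))
E
```

```text
t 17.3 tcp [514.51  227.139 118.794] grasp [514.501 227.136 137.794] q [ 0.395  0.474  1.839 -0.     0.828  2.108] w 49.827003913176306 F [-0.438 -0.455 -2.783]
jaw [-0.142 -0.99  -0.   ] fing [ 0.  0. -1.]
sign -1 turn deg [-0.   0.  -0.1] TURN [-0.  0. -0.] tcp [514.1 226.9 117. ] DP [-0.005 -0.003 -0.022]
134 [518.753 223.574 153.324] [  0.008   0.003 153.324] [497.21  204.533 148.238] [537.944 245.469 156.049]
deck 185 91.7424200343213
```

View pics/ov18.png

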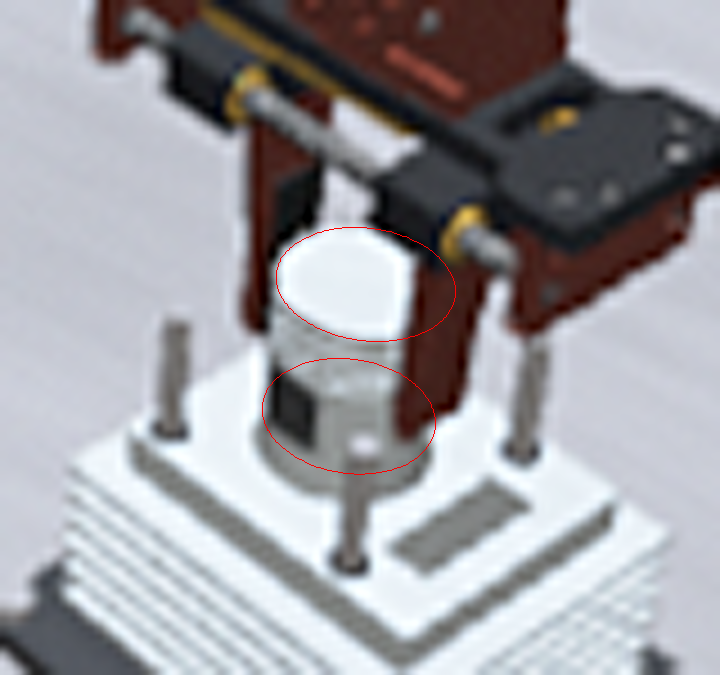

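View pics/scene18.png

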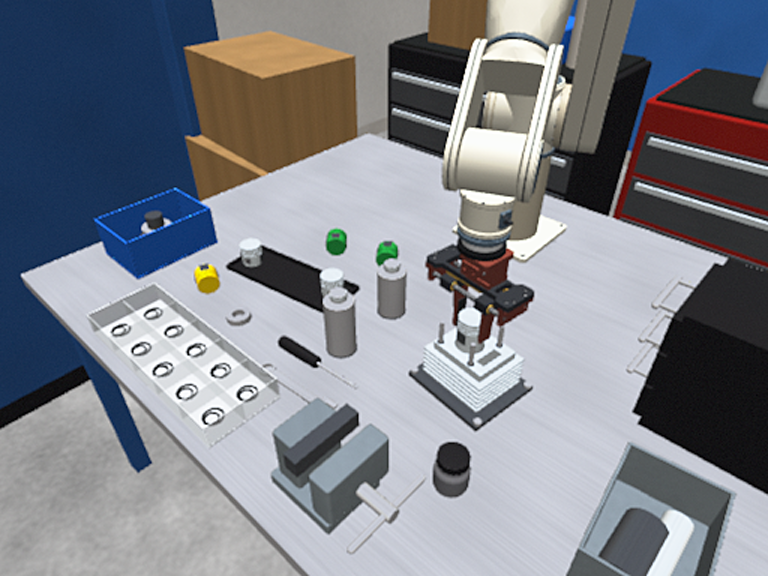

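```bash
python3 - <<'E'
from ov import *
d=dict(np.load('scene18.npz')); T=np.linalg.inv(d['camera_from_world']); c=T[:3,3]; print(c, np.degrees(np.arctan2(c[1]-227,c[0]-514)))
def drawpatch(d,p,yaws,name,win,s):
    u0,v0,u1,v1=win; im=cv2.resize(d['img'][v0:v1,u0:u1],None,fx=s,fy=s,interpolation=cv2.INTER_CUBIC)
    for psi,col in yaws:
        for z in np.arange(0,51,2):
          for da in(-22,0,22):
            a=np.radians(psi+da); P=np.r_[p[0]+25*np.cos(a),p[1]+25*np.sin(a),p[2]-17+z,1]
            q=d['camera_from_world']@P; u=(q[0]/q[2]*d['f']+d['cx']+.5-u0)*s; v=(q[1]/q[2]*d['f']+d['cy']+.5-v0)*s
            cv2.circle(im,(int(u),int(v)),2,col,-1)
    save(name,im,1)
drawpatch(d,(514.5,227.1,118.8),[(-8.2,(255,0,0)),(2,(0,255,0))],'yaw18',(295,200,330,240),16)
d=dict(np.load('scene13.npz'));drawpatch(d,(527,-171.2,199.4),[(2,(255,0,0)),(12,(0,255,0))],'yaw13',(185,120,225,160),14)
E
```

```text
[1140.88304538  596.70860743  747.25641462] 30.530272126111694
```

View pics/yaw18.png

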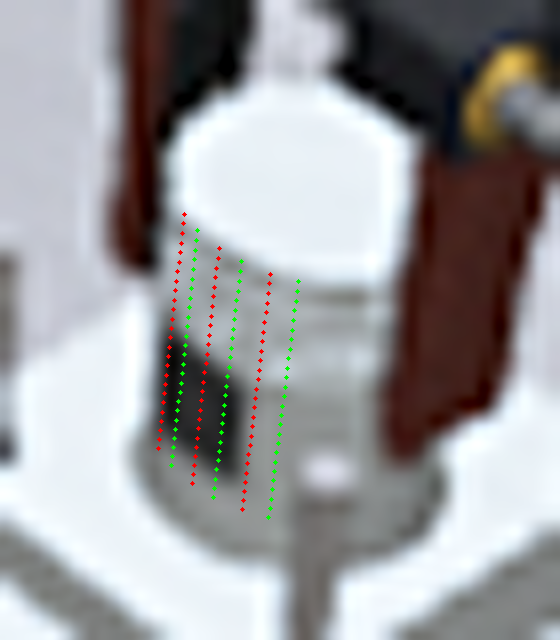

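View pics/yaw13.png

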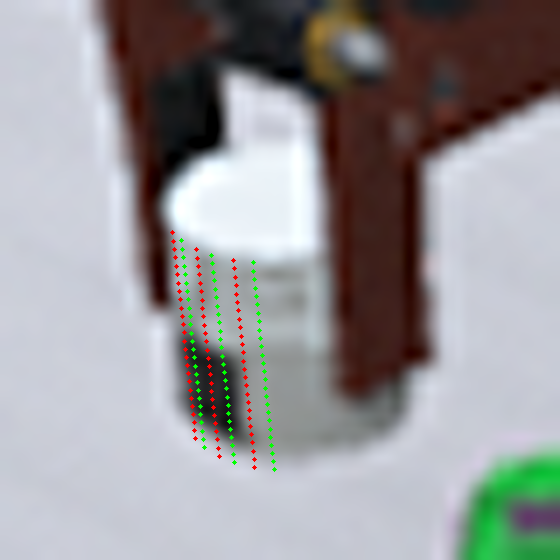

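```bash
python3 - <<'E'
from ov import *
d=grab('scene'); st(); print(ctrl.get_obs()['qvel']); d=grab('scene'); st(); print(ctrl.get_obs()['qvel'])
d=grab('top'); crown(d,(502,-143),(47,62),thr=120); crown(d,(546,-377),(47,62),thr=120)
for c,z in(((455.6,-10),126),((601.6,-4),140)):
    P=cloud(d).reshape(-1,3); P0=cloud(dict(np.load('top0.npz'))).reshape(-1,3)
    for q in(P0,P):
        m=(np.hypot(q[:,0]-c[0],q[:,1]-c[1])<40)&(q[:,2]>110); print(m.sum(),q[m].mean(0))
E
```

```text
t 17.4 tcp [514.641 227.208 119.003] grasp [514.624 227.202 138.003] q [ 0.395  0.474  1.839 -0.     0.828  2.108] w 49.610512569920175 F [ 0.3    0.269 -3.275]
jaw [-0.142 -0.99  -0.   ] fing [ 0.001  0.    -1.   ]
[-0.001 -0.004  0.001 -0.002  0.     0.001]
t 17.45 tcp [514.611 227.209 119.015] grasp [514.594 227.203 138.015] q [ 0.395  0.474  1.839 -0.     0.828  2.108] w 49.588527639213346 F [ 0.552 -0.28  -2.693]
jaw [-0.142 -0.99  -0.   ] fing [ 0.001  0.    -1.   ]
[ 0.     0.001  0.001 -0.001  0.    -0.001]
283 [ 501.751 -143.503   53.649] plane [ 0.007  0.008 53.649] [ 478.54  -166.748   48.487] [ 525.837 -119.215   59.76 ]
274 [ 546.341 -377.34    53.734] plane [ 0.005  0.008 53.734] [ 523.694 -400.985   47.597] [ 568.663 -354.182   59.93 ]
197 [457.445  -7.397 120.993]
197 [456.993  -7.53  120.91 ]
469 [608.85   -2.588 127.835]
466 [608.982  -2.59  127.836]
```

Still, centred and level, and the bystanders haven't moved. Handing in.

```bash
python3 -c "
from workcell import ctrl
print(ctrl.close_job())"
```

```text
the job is handed in; nothing more can be done
None
```

I stood the fallen piston crown up in its gap and let go of it there. I then picked it up again with the tool vertical and carried it over the tins. It is now held between the four studs, hovering over the bore. The job is handed in at about 17.5 s, and no verdict was reported.

**Standing in the lane:** with the fingers open, the crown read the same height as the neighbouring standing piston, within 0.1 mm.

**Final hover:**

| Check | Reading | Limit |
|---|---|---|
| Tool centre from the measured bore centre | about 0.4 mm | 7 mm |
| Underside above the deck, from the tool height | about 12 mm | 2 to 21 mm |
| Underside above the deck, from depth corrected by the deck reading | 11.6 mm | 2 to 21 mm |
| Crown tilt | about 0.01 rad | 0.1 rad |
| Jaw direction against the barrel's long direction | within 0.1° | about 9.7° (0.17 rad) |
| Joint speeds | practically zero | – |

- **Centring:** I judged the piston's own position in the jaws from the scene picture, and it agreed within about 2 mm.
- **Pin direction:** the dark patch on the skirt matched the expected pin angle in an overlay. A rougher estimate just before that had suggested about 10° off, because it used the wrong camera azimuth.
- **Bystanders:** both neighbouring pistons and both tins were within 1 mm of their starting readings. I did not re-measure the spanner, screwdriver, bearing or grease jar.
- **Disagreement:** piston outlines predicted for the scene camera sat about 1 to 2 pixels low. The standing piston showed about 1 pixel of the same shift, so I took it as calibration error. The corrected depth reading agreed with the tool height.

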